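# Put the laundry soap away and pin the right lids on its tubs

### The arm

A 6-joint arm with a two-finger parallel gripper is mounted at the origin on the work surface. World frame = base frame: x ahead of the robot, y to its left, z up, the work surface at z = 0. Lengths are in m, angles in rad, forces in N, time in s.
With the tool pointing down it reaches from about 0.325 to 0.9 m from the base axis. Payload 6.1 kg.
Tool frame: the origin (TCP) lies on the centre line of the jaws, within the pads' length; the fingertips stand tcp_to_tips ahead of it and the grasp point (between the pads) lies 11 mm behind it (tcp_to_tips is the distance from the TCP to the fingertips, in m); z points along the fingers, y is the line along which they close (so a half turn about z gives the same grasp; the last joint's range is limited). The gripper opens to 87 mm and grips with 3 to 60 N. Pads are 19 mm wide; open, the fingers measure 117 mm over their backs; the gripper's body (75 mm by 190 mm) begins 51 mm behind the grasp point.
Start: joints at [-1.269, 0.22, 1.526, -0, 1.395, -0.126], TCP at [0.259, -0.569, 0.231] pointing down, gripper open.
Joint ranges: [-2.98, 2.98], [-0.91, 2.08], [0.09, 2.57], [-1.24, 4.39], [0.2, 2.65], [-2.68, 2.68]. Speed limits (rad/s): [2.57, 2.57, 3.01, 3.14, 3.14, 3.14].

### API

Orientations are given as a unit quaternion [w, x, y, z].
In Python, from plant import * gives the robot as it stands. The module is installed in compiled form; this text tells all that it offers.
- The arm moves only by the shell command python3 -m crank 'ROWS'. ROWS is JSON, a list of rows, each an object of numbers: "jaw": the finger opening in mm, from 0 to 87; "tx", "ty", "tz": the shift along the tool's x, y, z in units of 25 mm (1.0 is 25 mm); "wx", "wy", "wz": the turn, a rotation vector about the tool's x, y, z in units of 5 degrees (1.0 is 5 degrees). In form: [{"jaw": .., "tx": .., "ty": .., "tz": .., "wx": .., "wy": .., "wz": ..}, ...]. A call has exactly 5 rows; each row is the pose to reach, as a shift and turn from the pose commanded when the call began, along the tool's axes at that moment; what a row does not reach only later rows make up. A row lasts 1/12 s, in which the tool goes at most 41.7 mm and 7.16 degrees, less where a joint would pass 70% of its speed; a pose out of reach is approached as far as the arm can. A call with a gripper value outside its range is refused whole. The fingers move at their own pace and stop on an object; the grip force is fixed at half the most. Time passes only in rows, so rows that repeat a pose let the fingers close, or fill a call up. It gives the time, the measured TCP pose, the force, the opening and the grip force at its end, in the units of the state.
- sense(): the state, without advancing time (a new reading comes with each control period).
- snapshot(name): name is "scene" or "top" or "wrist"; returns a dict with "pixels" (400x640x3 uint8, red, green, blue), "fov_y" (degrees; the focal length in pixels is half the picture's height over the tangent of half this angle, whatever the lens; pixels are square), "cx", "cy" (the principal point, pixels), "D" ([k1, k2, p1, p2, k3] as OpenCV has them; the pictures are not rectified), "R" (3x3) and "t" (3): a world point X has camera coordinates R X + t. Camera axes: x right, y down, z forward; pixel columns grow to the right and rows downward; lengths in m; the calibration is good to about 2 mm. A picture is of the moment at which its call begins. There is no depth.
- job_done(): hands the job in; it is judged then, once.
The state is a dict: "clock": time; "qpos": joint angles; "joint_velocities": joint speeds; "effort": joint torques, N m; "eef_pos": TCP position; "eef_rot": TCP orientation; "ft_force": force on the tool from outside, world axes, zero at the start; "torque": the same for the moment, N m; "opening": finger opening in m; "grip_force": force on a finger pad.
Only numpy, scipy, OpenCV 4.12 (cv2) and the standard library are available. Lean on these libraries where they do the work, as an engineer would, in place of code of your own. Each camera call takes 0.05 s, during which the arm holds its last target. There are 200 camera calls.

### The job

Put each stick of soap in a tub of its own, and close all three tubs, also one that has no soap, each with the lid whose two holes match its two pins, fully home and flat on the rim. Lay the one lid that fits none of the tubs flat inside the shallow steel tray, rib up, and leave the amber jar, the peg tin and the nail brush where they are.

Things in the scene. Friction and masses are not known exactly. Their poses are not given: they have to be found in the camera images.
- tub_a: White plastic soap tub, fixed, 168 (x) x 88 (y) x 40 mm high; open pocket in its middle 84 (x) x 80 (y) mm, 36 mm deep (floor 4 mm thick); solid ends. Two steel dowel pins, 8 mm across with tapered tips, stand 14 mm above the rim on the tub's x axis, 108 mm apart (54 mm either side of the middle). Origin: centre of the underside; z up.
- tub_b: White plastic soap tub, fixed, 168 (x) x 88 (y) x 40 mm high; open pocket in its middle 84 (x) x 80 (y) mm, 36 mm deep (floor 4 mm thick); solid ends. Two steel dowel pins, 8 mm across with tapered tips, stand 14 mm above the rim on the tub's x axis, 124 mm apart (62 mm either side of the middle). Origin: centre of the underside; z up.
- tub_c: White plastic soap tub, fixed, 168 (x) x 88 (y) x 40 mm high; open pocket in its middle 84 (x) x 80 (y) mm, 36 mm deep (floor 4 mm thick); solid ends. Two steel dowel pins, 8 mm across with tapered tips, stand 14 mm above the rim on the tub's x axis, 140 mm apart (70 mm either side of the middle). Origin: centre of the underside; z up.
- lid_a_grip (a point): Loose grey lid, 110 g: plate 164 (x) x 86 (y) x 6 mm, grip rib on its middle 60 (x) x 14 (y) x 30 mm tall. Two through holes, 10.5 mm across, dark-rimmed, on its x axis, 108 mm apart; they match the pins of tub_a (when home, this point is 61 mm above the tub's underside). This point: centre of the rib, 21 mm above the lid's underside; z up. Same when turned half round.
- lid_b_grip (a point): Loose grey lid, 110 g: plate 164 (x) x 86 (y) x 6 mm, grip rib on its middle 60 (x) x 14 (y) x 30 mm tall. Two through holes, 10.5 mm across, dark-rimmed, on its x axis, 124 mm apart; they match the pins of tub_b (when home, this point is 61 mm above the tub's underside). This point: centre of the rib, 21 mm above the lid's underside; z up. Same when turned half round.
- lid_c_grip (a point): Loose grey lid, 110 g: plate 164 (x) x 86 (y) x 6 mm, grip rib on its middle 60 (x) x 14 (y) x 30 mm tall. Two through holes, 10.5 mm across, dark-rimmed, on its x axis, 140 mm apart; they match the pins of tub_c (when home, this point is 61 mm above the tub's underside). This point: centre of the rib, 21 mm above the lid's underside; z up. Same when turned half round.
- lid_d_grip (a point): Loose grey lid, 110 g: plate 164 (x) x 86 (y) x 6 mm, grip rib on its middle 60 (x) x 14 (y) x 30 mm tall. Two through holes, 10.5 mm across, dark-rimmed, on its x axis, 92 mm apart; they match no tub: the lid left over. This point: centre of the rib, 21 mm above the lid's underside; z up. Same when turned half round.
- soap_1_mid (a point): Stick of cream-white laundry soap, loose, 70 (x) x 30 (y) x 26 (z) mm, about 70 g; this point is its centre. It may be absent (None); there are 2 or 3.
- soap_2_mid (a point): Stick of cream-white laundry soap, loose, 70 (x) x 30 (y) x 26 (z) mm, about 70 g; this point is its centre. It may be absent (None); there are 2 or 3.
- soap_3_mid (a point): Stick of cream-white laundry soap, loose, 70 (x) x 30 (y) x 26 (z) mm, about 70 g; this point is its centre. It may be absent (None); there are 2 or 3.
- tray: Shallow stainless steel tray, fixed, 208 (x) x 120 (y) x 22 mm outside, walls 3 mm, floor 3 mm thick; open on top. Origin: centre of the underside.
- amber_jar: Bystander: closed amber glass jar, 68 mm across, 75 mm tall, standing on the ledge. Origin: centre of its underside.
- peg_tin: Bystander: stainless steel peg tin, 80 mm across, 85 mm tall, on the low grey shelf (top 30 mm above the ledge) beyond the tubs. Origin: centre of its underside.
- nail_brush: Bystander: green nail brush, 100 x 40 x 46 mm, on the same low grey shelf beyond the tubs. Origin: centre of its underside.
Not all that is in view belongs to the job. Of the things that look like the tray, take the one that is farthest from the robot's base at the start. What is shaped like the part that bears lid_d_grip but green is not meant.

How it is judged:
By the outcome, as a careful person would: the job done as asked, in the order asked, and still so for the second after the job is handed in, with the robot touching nothing.
Of soap_1, soap_2, soap_3 only 2 to 3 are there at a start; the rules pass over those that are not, and their reading is None.
At some moment in a run one of soap_1, soap_2, soap_3, lid_a, lid_b, lid_c, lid_d may be knocked a few centimetres aside while the robot is not near it.
Once in a run the grip may slacken for a moment while it holds something.
It also fails if it takes over 210 s, if anything falls off the work surface, if the arm or the gripper's body presses on something with over 40 N, if the wrist force passes 120 N, or if a joint passes its speed limit or range.

## Working session

There is one attempt and no reset: what is moved stays moved. The work goes in short steps, Python scripts to look and compute and a shell command to move; the robot and the scene stay as the last step left them, time stands still between calls to the robot, and variables do not carry over. Pictures are saved under pics/ and viewed, at most 14 in all, crops included, and the job is handed in when it is done.

```bash
mkdir -p pics; cat > h.py <<'E'
from plant import *
import numpy as np, cv2
def snap(n,fn=None):
    s=snapshot(n)
    if fn: cv2.imwrite('pics/'+fn,s['pixels'][:,:,::-1])
    f=200/np.tan(np.radians(s['fov_y']/2)); s['K']=np.array([[f,0,s['cx']],[0,f,s['cy']],[0,0,1.]])
    s['R']=np.array(s['R']);s['t']=np.array(s['t']);s['D']=np.array(s['D'],float)
    return s
def ray(s,uv,z):
    p=cv2.undistortPoints(np.array(uv,float).reshape(-1,1,2),s['K'],s['D']).reshape(-1,2)
    d=np.c_[p,np.ones(len(p))]@s['R']; c=-s['R'].T@s['t']
    return c+d*((z-c[2])/d[:,2])[:,None]
def proj(s,X):
    return cv2.projectPoints(np.array(X,float).reshape(-1,1,3),cv2.Rodrigues(s['R'])[0],s['t'],s['K'],s['D'])[0].reshape(-1,2)
E
python3 - <<'E'
from h import *
print(sense())
for n in ['scene','top','wrist']:
    s=snap(n,n+'0.png'); print(n,s['fov_y'],-s['R'].T@s['t'],s['R'][2],s['D'])
E
```

```text
{'clock': 0.0, 'qpos': array([-1.26913564e+00,  2.21245600e-01,  1.52765161e+00,  8.62433604e-06,
        1.39470628e+00, -1.26071343e-01]), 'joint_velocities': array([-5.56417148e-05, -1.96993479e-03, -3.35733832e-04,  1.83187207e-03,
        4.91603433e-04,  7.06127620e-04]), 'effort': array([-2.03787007e-03, -4.94612432e+01, -3.87383509e+01,  6.98168739e-02,
        5.70677756e-02, -1.71887064e-04]), 'eef_pos': array([ 0.25908227, -0.56808088,  0.22940376]), 'eef_rot': array([-1.00192067e-03,  9.77217366e-01,  2.12238565e-01, -8.39288643e-05]), 'ft_force': array([-0.04151348,  0.14269276, -0.06904196]), 'torque': array([-0.00843639, -0.01948704, -0.00928017]), 'grip_force': 0.0, 'opening': 0.08724735380453885}
scene 49.10509585968483 [1.42448191 0.56450843 1.10140237] [-0.6009312  -0.35914825 -0.71406878] [-0.08291271  0.          0.          0.          0.        ]
top 50.32830384627056 [0.48325817 0.02013556 1.22568758] [ 0.06554502  0.01335329 -0.99776026] [-0.0823332  0.         0.         0.         0.       ]
wrist 66.20286837841579 [ 0.33138184 -0.53579519  0.38230078] [-0.26410489 -0.11689673 -0.95738381] [-0.06094141  0.          0.          0.          0.        ]
```

View pics/top0.png

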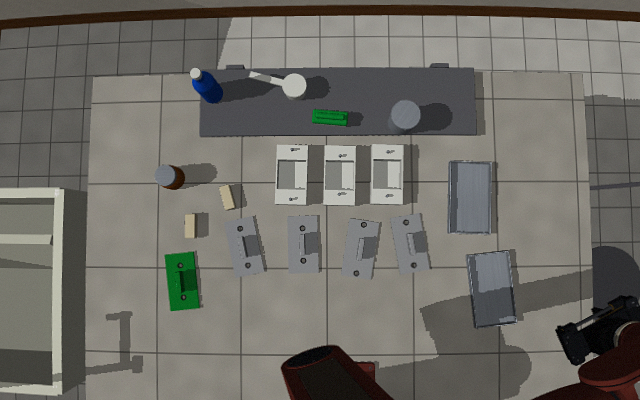

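View pics/scene0.png

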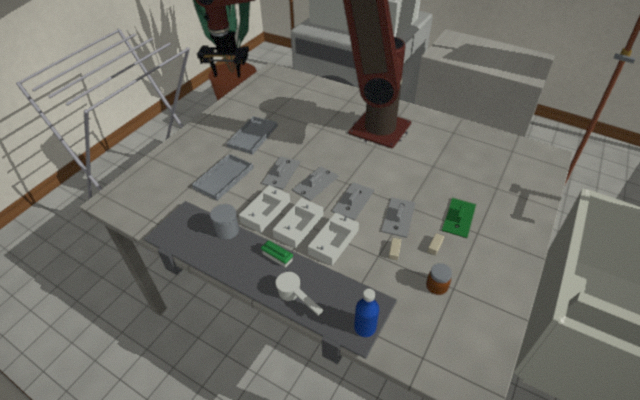

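The top view shows three tubs (292,175), (340,175) and (387,175). The grey lids are at (244,246), (303,244), (361,249) and (410,243), with the green decoy at (182,281). There are two soaps, at (227,197) and (190,225). The tray candidates are (470,198) and (491,288). I'll enlarge to confirm and measure.

```bash
python3 - <<'E'
from h import *
s=snap('top')
im=s['pixels'][:,:,::-1]
cv2.imwrite('pics/c1.png',cv2.resize(im[130:330,150:350],None,fx=3,fy=3,interpolation=cv2.INTER_CUBIC)[:600])
cv2.imwrite('pics/c2.png',cv2.resize(im[130:330,320:530],None,fx=3,fy=3,interpolation=cv2.INTER_CUBIC)[:600])
print(ray(s,[[470,198],[491,288]],0.02), np.linalg.norm(ray(s,[[470,198],[491,288]],0.02)[:,:2],axis=1))
E
```

```text
[[ 0.56736468 -0.37926804  0.02      ]
 [ 0.31158862 -0.4345288   0.02      ]] [0.68245654 0.53469874]
```

View pics/c1.png

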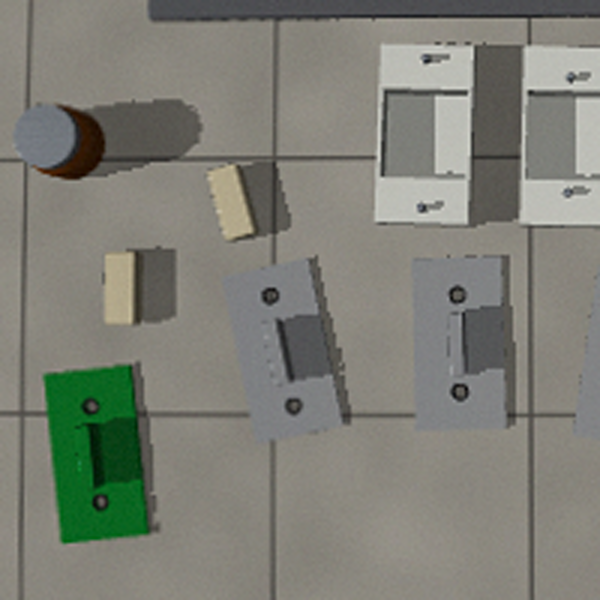

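View pics/c2.png

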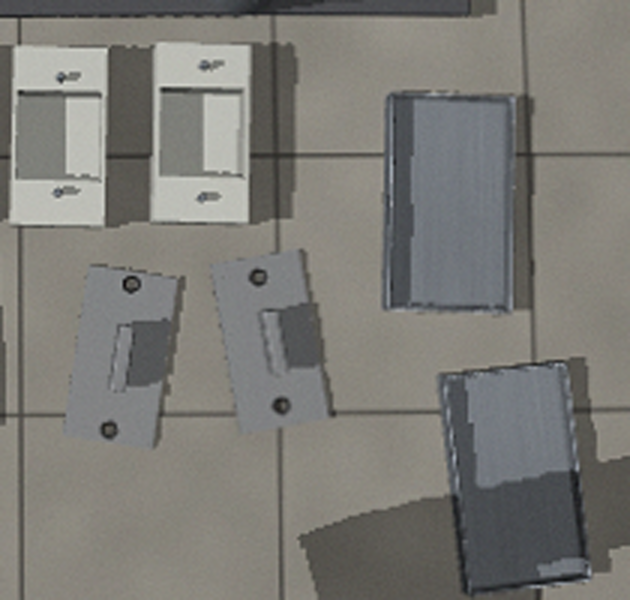

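```bash
cat >> h.py <<'E'
def blobs(m,lo,hi):
    n,l,st,c=cv2.connectedComponentsWithStats(m.astype(np.uint8))
    return [(c[i],st[i,4]) for i in range(1,n) if lo<=st[i,4]<=hi]
E
python3 - <<'E'
from h import *
import plant
print([n for n in dir(plant) if n[0]!='_'], getattr(plant,'tcp_to_tips',None))
s=snap('top'); im=s['pixels'].astype(int); g=im.sum(2)/3
sub=np.zeros(g.shape,bool)
# holes: darkest spots, weighted centroid
for nm,seeds,z in [('lids',[(240,228),(248,265),(302.5,228),(303.3,260),(363.6,224.6),(356.5,273),(406,222.3),(413.6,265.3)],.006),('pins',[(292.3,149.5),(290.6,199),(340.3,155.6),(339.4,193.8),(388,151.6),(389,195.6)],.054)]:
    P=[]
    for u,v in seeds:
        u0,v0=int(round(u)),int(round(v)); w=g[v0-3:v0+4,u0-3:u0+4]
        wt=np.clip(np.median(w)-15-w,0,None); yy,xx=np.mgrid[v0-3:v0+4,u0-3:u0+4]
        P.append(((wt*xx).sum()/wt.sum(),(wt*yy).sum()/wt.sum()))
    X=ray(s,P,z)
    for i in range(0,len(P),2):
        d=X[i]-X[i+1]; print(nm,np.round(P[i],1),'mid',np.round((X[i]+X[i+1])/2,4),'sep',round(np.hypot(*d[:2]),4),'yaw',round(np.degrees(np.arctan2(d[1],d[0])),1))
hsv=cv2.cvtColor(s['pixels'],cv2.COLOR_RGB2HSV)
r=im[:,:,0]-im[:,:,2]
m=(r>40)&(im[:,:,0]>170); m[:140]=0;m[300:]=0
n,l,st,c=cv2.connectedComponentsWithStats(m.astype(np.uint8))
for i in range(1,n):
    if st[i,4]>60:
        cnt=np.argwhere(l==i)[:,::-1].astype(np.float32); print('soap',cv2.minAreaRect(cnt),ray(s,[c[i]],.026),st[i])
        (_,sz,a)=rr=cv2.minAreaRect(cnt); print(np.round(ray(s,cv2.boxPoints(rr),.026),4))
E
```

```text
['IKError', 'job_done', 'sense', 'snapshot', 'tcp_to_tips'] 0.008
lids [239.6 227.8] mid [0.4326 0.2697 0.006 ] sep 0.1083 yaw 12.0
lids [301.6 227.9] mid [0.4394 0.1007 0.006 ] sep 0.0911 yaw 2.0
lids [362.9 224.1] mid [ 0.4259 -0.0623  0.006 ] sep 0.1396 yaw -8.9
lids [405.2 221.8] mid [ 0.4399 -0.2047  0.006 ] sep 0.1236 yaw 9.3
pins [292.6 149.2] mid [0.6345 0.1261 0.054 ] sep 0.1389 yaw -1.6
pins [340.6 155.4] mid [ 0.6322 -0.0082  0.054 ] sep 0.1061 yaw -1.7
pins [388.6 151.5] mid [ 0.6349 -0.1424  0.054 ] sep 0.1219 yaw -0.7
```

```bash
cat >> h.py <<'E'
from scipy.spatial.transform import Rotation as Ro
def state():
    s=sense(); R=Ro.from_quat(np.roll(s['eef_rot'],-1)).as_matrix()
    return s,R
def go(x,y,z,yaw):
    "print tool-frame shift (units) and turn to put TCP there, tool down, yaw of tool x (deg, mod 180)"
    s,R=state(); cur=np.degrees(np.arctan2(R[1,0],R[0,0])); yaw=cur+(yaw-cur+90)%180-90
    a=np.radians(yaw); T=np.array([[np.cos(a),np.sin(a),0],[np.sin(a),-np.cos(a),0],[0,0,-1]])
    d=R.T@(np.array([x,y,z])-s['eef_pos'])/.025; w=np.degrees(Ro.from_matrix(R.T@T).as_rotvec())/5
    print('clock %.1f'%s['clock'],'pos',np.round(s['eef_pos'],4),'yaw %.1f'%cur,'open %.4f grip %.1f'%(s['opening'],s['grip_force']),'F',np.round(s['ft_force'],1),'q6 %.2f'%s['qpos'][5])
    print('  -> t',np.round(d,2),'w',np.round(w,2))
def soaps(s):
    im=s['pixels'].astype(int); r=im[:,:,0]-im[:,:,2]
    m=(r>25)&(im[:,:,0]>150)&(im[:,:,1]>im[:,:,0]*.8); return m
E
python3 - <<'E'
from h import *
s=snap('top'); print(s['pixels'][197,225:230].tolist(),s['pixels'][225,190].tolist())
m=soaps(s)
n,l,st,c=cv2.connectedComponentsWithStats(m.astype(np.uint8))
for i in range(1,n):
    if st[i,4]>40:
        rr=cv2.minAreaRect(np.argwhere(l==i)[:,::-1].astype(np.float32)); b=ray(s,cv2.boxPoints(rr),.026)
        e=[b[1]-b[0],b[2]-b[1]]; k=max(e,key=np.linalg.norm)
        print(c[i],st[i,4],np.round(ray(s,[c[i]],.026),4),[round(np.linalg.norm(v),3) for v in e],'yaw',np.degrees(np.arctan2(k[1],k[0])))
E
```

```text
[[177, 167, 137], [178, 169, 140], [177, 168, 138], [176, 166, 137], [174, 164, 135]] [176, 165, 137]
[226.07305936 196.93150685] 219 [[0.5734 0.3163 0.026 ]] [np.float64(0.027), np.float64(0.067)] yaw -163.3723810950233
[189.01860465 225.55348837] 215 [[0.4921 0.4226 0.026 ]] [np.float64(0.023), np.float64(0.065)] yaw -179.23435591843287
```

```bash
python3 -c "
from h import *
go(.5734,.3163,.2,16.6)"
```

```text
clock 0.3 pos [ 0.2592 -0.5685  0.2302] yaw 24.5 open 0.0868 grip 0.0 F [-0.2 -0.9  0.2] q6 -0.13
  -> t [ 26.12 -26.99   1.23] w [-0.01 -0.    1.58]
```

```bash
for i in 1 2 3 4; do python3 -m crank '[{"jaw":60,"tx":1.15,"ty":-1.15},{"jaw":60,"tx":2.3,"ty":-2.3},{"jaw":60,"tx":3.45,"ty":-3.45},{"jaw":60,"tx":4.6,"ty":-4.6},{"jaw":60,"tx":5.75,"ty":-5.75}]'; done; python3 -c "
from h import *
go(.5734,.3163,.2,16.6)"
```

```text
clock 0.3 pos [ 0.2592 -0.5685  0.2302] yaw 24.5 open 0.0868 grip 0.0 F [-0.2 -0.9  0.2] q6 -0.13
  -> t [ 26.12 -26.99   1.23] w [-0.01 -0.    1.58]invalid input at $[0]: expected keys jaw, tx, ty, tz, wx, wy, wz
invalid input at $[0]: expected keys jaw, tx, ty, tz, wx, wy, wz
invalid input at $[0]: expected keys jaw, tx, ty, tz, wx, wy, wz
invalid input at $[0]: expected keys jaw, tx, ty, tz, wx, wy, wz
```

```bash

python3 -m crank '[{"jaw":60,"tx":1.15,"ty":-1.15,"tz":0,"wx":0,"wy":0,"wz":0},{"jaw":60,"tx":2.3,"ty":-2.3,"tz":0,"wx":0,"wy":0,"wz":0},{"jaw":60,"tx":3.45,"ty":-3.45,"tz":0,"wx":0,"wy":0,"wz":0},{"jaw":60,"tx":4.6,"ty":-4.6,"tz":0,"wx":0,"wy":0,"wz":0},{"jaw":60,"tx":5.75,"ty":-5.75,"tz":0,"wx":0,"wy":0,"wz":0}]'
python3 -m crank '[{"jaw":60,"tx":1.15,"ty":-1.15,"tz":0,"wx":0,"wy":0,"wz":0},{"jaw":60,"tx":2.3,"ty":-2.3,"tz":0,"wx":0,"wy":0,"wz":0},{"jaw":60,"tx":3.45,"ty":-3.45,"tz":0,"wx":0,"wy":0,"wz":0},{"jaw":60,"tx":4.6,"ty":-4.6,"tz":0,"wx":0,"wy":0,"wz":0},{"jaw":60,"tx":5.75,"ty":-5.75,"tz":0,"wx":0,"wy":0,"wz":0}]'
python3 -m crank '[{"jaw":60,"tx":1.15,"ty":-1.15,"tz":0,"wx":0,"wy":0,"wz":0},{"jaw":60,"tx":2.3,"ty":-2.3,"tz":0,"wx":0,"wy":0,"wz":0},{"jaw":60,"tx":3.45,"ty":-3.45,"tz":0,"wx":0,"wy":0,"wz":0},{"jaw":60,"tx":4.6,"ty":-4.6,"tz":0,"wx":0,"wy":0,"wz":0},{"jaw":60,"tx":5.75,"ty":-5.75,"tz":0,"wx":0,"wy":0,"wz":0}]'
python3 -c "
from h import *
go(.5734,.3163,.2,16.6)"
```

```text
clock: 0.72
eef_pos: [0.3306, -0.3765, 0.2304]
eef_rot: [-0.0, 0.977, 0.212, 0.0]
ft_force: [0.9, 0.4, -0.3]
opening: 0.0636
grip_force: 0.0
clock: 1.13
eef_pos: [0.4018, -0.186, 0.2308]
eef_rot: [0.0, 0.977, 0.212, 0.0]
ft_force: [1.6, -0.5, -0.1]
opening: 0.0602
grip_force: 0.0
clock: 1.55
eef_pos: [0.4731, 0.0047, 0.2309]
eef_rot: [0.0, 0.977, 0.212, 0.0]
ft_force: [0.9, -0.9, -0.1]
opening: 0.0602
grip_force: 0.0
clock 1.6 pos [0.4731 0.0047 0.2309] yaw 24.5 open 0.0602 grip 0.0 F [ 0.9 -0.9 -0.1] q6 0.99
  -> t [ 8.82 -9.67  1.24] w [ 0.01 -0.01  1.58]
```

```bash

python3 -c "
from h import *
s=snap('wrist','w1.png'); print(-s['R'].T@s['t'])
print(proj(s,[[.6345+.0695,.1241,.054],[.6345-.0695,.1281,.054],[.632+.054,-.0098,.054],[.632-.054,-.0066,.054],[.6349,-.1424,.054]]))"
python3 -m crank '[{"jaw":60,"tx":1.1,"ty":-1.2,"tz":0,"wx":0,"wy":0,"wz":0.3},{"jaw":60,"tx":2.2,"ty":-2.4,"tz":0,"wx":0,"wy":0,"wz":0.6},{"jaw":60,"tx":3.3,"ty":-3.6,"tz":0,"wx":0,"wy":0,"wz":0.9},{"jaw":60,"tx":4.4,"ty":-4.8,"tz":0,"wx":0,"wy":0,"wz":1.2},{"jaw":60,"tx":5.5,"ty":-6.0,"tz":0,"wx":0,"wy":0,"wz":1.58}]'
python3 -c "
from h import *
s=snap('wrist','w2.png')
go(.5734,.3163,.15,16.6)
print(proj(s,[.5734,.3163,.026]),proj(s,[.4921,.4226,.026]))"
```

```text
[0.5451146  0.03736608 0.38371835]
[[300.92219284 -89.52928367]
 [240.72557669  53.55748132]
 [420.5050994   -4.38057244]
 [367.67706137  98.97845739]
 [505.77556989 105.61937907]]
clock: 2.02
eef_pos: [0.5359, 0.198, 0.2306]
eef_rot: [0.0, 0.99, 0.144, 0.0]
ft_force: [0.8, -0.8, 0.5]
opening: 0.0601
grip_force: 0.0
clock 2.1 pos [0.537  0.2043 0.2303] yaw 16.6 open 0.0601 grip 0.0 F [-3.1  1.4  0.1] q6 1.50
  -> t [ 2.66 -3.87  3.23] w [-0.05 -0.03 -0.  ]
[[224.92226716 119.84813814]] [[125.78430329 162.48959759]]
```

View pics/w1.png

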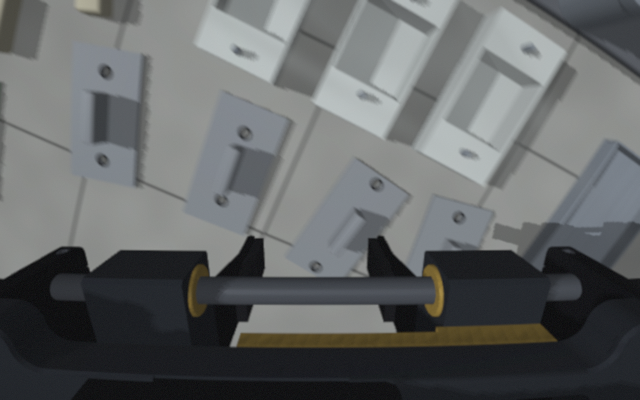

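The wrist view shows the tub pins near (240,50), (370,96), (470,152) and (530,48), matching the projected pin positions to within a few pixels. Next I'll refine the soap from the wrist picture.

```bash
cat >> h.py <<'E'
def soapfind(s,z=.026):
    n,l,st,c=cv2.connectedComponentsWithStats(soaps(s).astype(np.uint8))
    for i in range(1,n):
        if st[i,4]>100:
            q=np.argwhere(l==i)[:,::-1].astype(np.float32); rr=cv2.minAreaRect(q); b=ray(s,cv2.boxPoints(rr),z)
            e=[b[1]-b[0],b[2]-b[1]]; k=max(e,key=np.linalg.norm)
            print('soap px',np.round(c[i]),st[i,4],np.round(b.mean(0),4),[round(np.linalg.norm(v),3) for v in e],'yaw %.1f'%np.degrees(np.arctan2(k[1],k[0])))
E
python3 -c "
from h import *
soapfind(snap('wrist')); go(.5734,.3163,.1,16.6)"
```

```text
clock 2.1 pos [0.5362 0.201  0.23  ] yaw 16.8 open 0.0597 grip 0.0 F [-0.2 -1.7 -0.4] q6 1.50
  -> t [ 2.76 -3.97  5.21] w [-0.02 -0.01  0.05]
```

```bash

python3 -m crank '[{"jaw":65,"tx":0.7,"ty":-1.0,"tz":0.5,"wx":0,"wy":0,"wz":0},{"jaw":65,"tx":1.4,"ty":-2,"tz":1.5,"wx":0,"wy":0,"wz":0},{"jaw":65,"tx":2.1,"ty":-3,"tz":3,"wx":0,"wy":0,"wz":0},{"jaw":65,"tx":2.76,"ty":-3.97,"tz":4.5,"wx":0,"wy":0,"wz":0},{"jaw":65,"tx":2.76,"ty":-3.97,"tz":5.2,"wx":0,"wy":0,"wz":0}]'
python3 -c "
from h import *
s=snap('wrist','w3.png')
print(proj(s,[.5734,.3163,.026]))
go(.5734,.3163,.012,16.6)"
```

```text
clock: 2.53
eef_pos: [0.5734, 0.313, 0.0985]
eef_rot: [-0.0, 0.989, 0.145, -0.0]
ft_force: [-0.6, 0.6, -0.2]
opening: 0.0645
grip_force: 0.0
[[311.43873616 215.23478644]]
clock 2.6 pos [0.5697 0.3114 0.0917] yaw 16.7 open 0.0649 grip 0.0 F [-4.7 -2.8 -4. ] q6 1.66
  -> t [ 0.23 -0.15  3.19] w [0.   0.11 0.02]
```

View pics/w3.png

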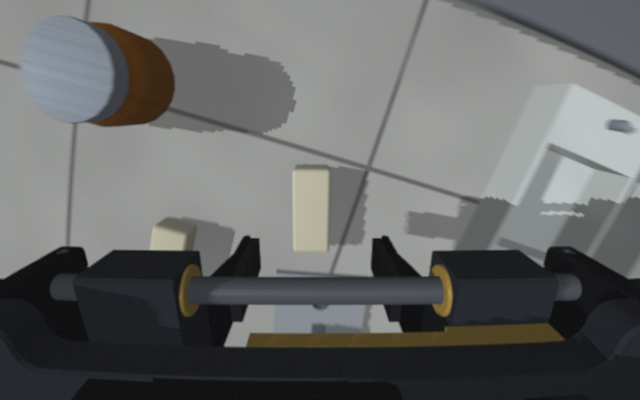

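The wrist view shows soap 1 at (311,208), centred between the pads at (250,250) and (385,250). The second soap is at (175,237) and the jar at (95,70). I'll check jar clearance before descending.

```bash

python3 -c "
from h import *
s=snap('top')
im=s['pixels'].astype(int)
print('jar top', ray(s,[[167,175]],.075))
s=snap('wrist'); print('jar top wrist',ray(s,[[75,70]],.075))
go(.5734,.3163,.012,16.6)"
```

```text
jar top [[0.63145088 0.47085468 0.075     ]]
jar top wrist [[0.63024972 0.46337087 0.075     ]]
clock 2.7 pos [0.571  0.3098 0.0972] yaw 16.7 open 0.0652 grip 0.0 F [0.3 0.5 0.5] q6 1.66
  -> t [ 0.19 -0.23  3.41] w [0.01 0.08 0.01]
```

Jar edge clears the body by about 3 cm. I'll descend and grip.

```bash

python3 -m crank '[{"jaw":65,"tx":0.05,"ty":-0.15,"tz":1.2,"wx":0,"wy":0,"wz":0},{"jaw":65,"tx":0.05,"ty":-0.15,"tz":2.2,"wx":0,"wy":0,"wz":0},{"jaw":65,"tx":0.05,"ty":-0.15,"tz":3.0,"wx":0,"wy":0,"wz":0},{"jaw":65,"tx":0.05,"ty":-0.15,"tz":3.35,"wx":0,"wy":0,"wz":0},{"jaw":50,"tx":0.05,"ty":-0.15,"tz":3.4,"wx":0,"wy":0,"wz":0}]'
python3 -m crank '[{"jaw":20,"tx":0,"ty":0,"tz":0,"wx":0,"wy":0,"wz":0},{"jaw":20,"tx":0,"ty":0,"tz":0,"wx":0,"wy":0,"wz":0},{"jaw":20,"tx":0,"ty":0,"tz":0,"wx":0,"wy":0,"wz":0},{"jaw":20,"tx":0,"ty":0,"tz":0,"wx":0,"wy":0,"wz":0},{"jaw":20,"tx":0,"ty":0,"tz":0,"wx":0,"wy":0,"wz":0}]'
python3 -m crank '[{"jaw":20,"tx":0,"ty":0,"tz":-0.3,"wx":0,"wy":0,"wz":0},{"jaw":20,"tx":0,"ty":0,"tz":-1,"wx":0,"wy":0,"wz":0},{"jaw":20,"tx":0,"ty":0,"tz":-2,"wx":0,"wy":0,"wz":0},{"jaw":20,"tx":0,"ty":0,"tz":-3,"wx":0,"wy":0,"wz":0},{"jaw":20,"tx":0,"ty":0,"tz":-4,"wx":0,"wy":0,"wz":0}]'
python3 -c "
from h import *
go(.6345,.1261,.12,-1.6)"
```

```text
clock: 3.1
eef_pos: [0.5734, 0.3135, 0.0155]
eef_rot: [0.0, 0.99, 0.144, -0.001]
ft_force: [-0.9, -1.4, -0.0]
opening: 0.0629
grip_force: 0.0
clock: 3.52
eef_pos: [0.5743, 0.3152, 0.0168]
eef_rot: [-0.0, 0.99, 0.145, 0.001]
ft_force: [-0.7, 1.1, 0.8]
opening: 0.033
grip_force: 0.5
clock: 3.93
eef_pos: [0.5732, 0.3149, 0.1168]
eef_rot: [0.0, 0.99, 0.145, -0.0]
ft_force: [0.1, 0.6, -0.6]
opening: 0.0297
grip_force: 30.0
clock 3.9 pos [0.5732 0.3149 0.1168] yaw 16.6 open 0.0297 grip 30.0 F [ 0.1  0.6 -0.6] q6 1.66
  -> t [ 0.19  7.94 -0.13] w [0.   0.01 3.64]
```

```bash

python3 -m crank '[{"jaw":20,"tx":0,"ty":1.5,"tz":0,"wx":0,"wy":0,"wz":0.7},{"jaw":20,"tx":0,"ty":3,"tz":0,"wx":0,"wy":0,"wz":1.4},{"jaw":20,"tx":0.1,"ty":4.6,"tz":0,"wx":0,"wy":0,"wz":2.1},{"jaw":20,"tx":0.2,"ty":6.2,"tz":0,"wx":0,"wy":0,"wz":2.8},{"jaw":20,"tx":0.2,"ty":7.6,"tz":0,"wx":0,"wy":0,"wz":3.6}]'
python3 -m crank '[{"jaw":20,"tx":0,"ty":0,"tz":0,"wx":0,"wy":0,"wz":0},{"jaw":20,"tx":0,"ty":0,"tz":0,"wx":0,"wy":0,"wz":0},{"jaw":20,"tx":0,"ty":0,"tz":0,"wx":0,"wy":0,"wz":0},{"jaw":20,"tx":0,"ty":0,"tz":0,"wx":0,"wy":0,"wz":0},{"jaw":20,"tx":0,"ty":0,"tz":0,"wx":0,"wy":0,"wz":0}]'
python3 -c "
from h import *
go(.6345,.1261,.035,-1.6); s=snap('wrist','w4.png')"
```

```text
clock: 4.35
eef_pos: [0.6334, 0.1322, 0.1165]
eef_rot: [0.0, 1.0, -0.014, 0.001]
ft_force: [1.2, 0.5, -0.6]
opening: 0.0299
grip_force: 30.0
clock: 4.77
eef_pos: [0.6321, 0.1359, 0.1156]
eef_rot: [-0.0, 1.0, -0.011, -0.0]
ft_force: [0.0, -0.8, -0.0]
opening: 0.0293
grip_force: 30.0
clock 4.8 pos [0.6321 0.1359 0.1156] yaw -1.3 open 0.0293 grip 30.0 F [ 0.  -0.8 -0. ] q6 1.68
  -> t [0.1  0.39 3.22] w [-0.    0.    0.07]
```

View pics/w4.png

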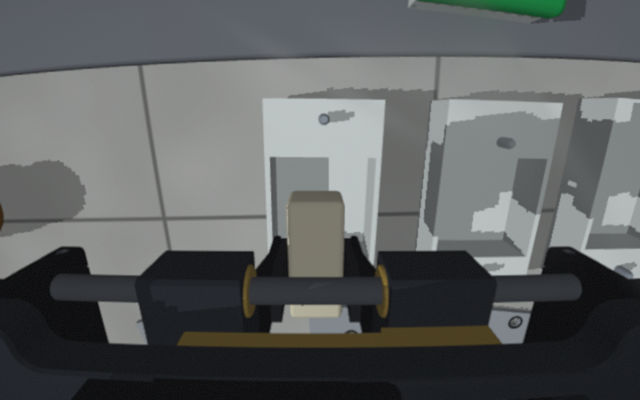

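Soap is held level above the tub, with the tub's pin at (324,119). I'll lower and release it.

```bash

python3 -m crank '[{"jaw":20,"tx":0.1,"ty":0.4,"tz":0.3,"wx":0,"wy":0,"wz":0},{"jaw":20,"tx":0.1,"ty":0.4,"tz":1,"wx":0,"wy":0,"wz":0},{"jaw":20,"tx":0.1,"ty":0.4,"tz":2,"wx":0,"wy":0,"wz":0},{"jaw":20,"tx":0.1,"ty":0.4,"tz":2.9,"wx":0,"wy":0,"wz":0},{"jaw":20,"tx":0.1,"ty":0.4,"tz":3.4,"wx":0,"wy":0,"wz":0}]'
python3 -m crank '[{"jaw":20,"tx":0,"ty":0,"tz":0,"wx":0,"wy":0,"wz":0},{"jaw":40,"tx":0,"ty":0,"tz":0,"wx":0,"wy":0,"wz":0},{"jaw":40,"tx":0,"ty":0,"tz":0,"wx":0,"wy":0,"wz":0},{"jaw":40,"tx":0,"ty":0,"tz":0,"wx":0,"wy":0,"wz":0},{"jaw":40,"tx":0,"ty":0,"tz":0,"wx":0,"wy":0,"wz":0}]'
python3 -m crank '[{"jaw":40,"tx":0,"ty":0,"tz":-0.5,"wx":0,"wy":0,"wz":0},{"jaw":40,"tx":0,"ty":0,"tz":-1.5,"wx":0,"wy":0,"wz":0},{"jaw":40,"tx":0,"ty":0,"tz":-3,"wx":0,"wy":0,"wz":0},{"jaw":60,"tx":0,"ty":0,"tz":-4.5,"wx":0,"wy":0,"wz":0},{"jaw":65,"tx":0,"ty":0,"tz":-6,"wx":0,"wy":0,"wz":0}]'
python3 -c "
from h import *
s=snap('top'); soapfind(s)
go(.4921,.4226,.12,0.8)"
```

```text
clock: 5.23
eef_pos: [0.6327, 0.124, 0.027]
eef_rot: [0.0, 1.0, -0.012, -0.002]
ft_force: [-1.9, -0.2, -1.6]
opening: 0.0296
grip_force: 30.0
clock: 5.65
eef_pos: [0.6364, 0.1244, 0.0326]
eef_rot: [-0.0, 1.0, -0.012, 0.002]
ft_force: [-0.6, 0.4, -0.2]
opening: 0.0392
grip_force: 0.0
clock: 6.07
eef_pos: [0.6348, 0.1243, 0.1837]
eef_rot: [-0.0, 1.0, -0.012, 0.001]
ft_force: [1.3, 0.6, 0.2]
opening: 0.0471
grip_force: 0.0
soap px [189. 225.] 225 [0.4923 0.4212 0.026 ] [np.float64(0.026), np.float64(0.065)] yaw -179.2
clock 6.1 pos [0.6395 0.1247 0.194 ] yaw -1.4 open 0.0503 grip 0.0 F [3.2 0.8 6.9] q6 1.67
  -> t [ -6.22 -11.77   2.88] w [-0.01 -0.17 -0.44]
```

```bash

python3 -m crank '[{"jaw":65,"tx":-0.6,"ty":-1.2,"tz":0,"wx":0,"wy":0,"wz":0},{"jaw":65,"tx":-1.2,"ty":-2.4,"tz":0,"wx":0,"wy":0,"wz":0},{"jaw":65,"tx":-1.9,"ty":-3.6,"tz":0,"wx":0,"wy":0,"wz":-0.1},{"jaw":65,"tx":-2.5,"ty":-4.8,"tz":0,"wx":0,"wy":0,"wz":-0.2},{"jaw":65,"tx":-3.1,"ty":-6,"tz":0,"wx":0,"wy":0,"wz":-0.3}]'
python3 -m crank '[{"jaw":65,"tx":-0.6,"ty":-1.2,"tz":0.3,"wx":0,"wy":0,"wz":0},{"jaw":65,"tx":-1.2,"ty":-2.4,"tz":0.8,"wx":0,"wy":0,"wz":0},{"jaw":65,"tx":-1.9,"ty":-3.6,"tz":1.4,"wx":0,"wy":0,"wz":0},{"jaw":65,"tx":-2.5,"ty":-4.8,"tz":2,"wx":0,"wy":0,"wz":0},{"jaw":65,"tx":-3,"ty":-5.7,"tz":2.5,"wx":0,"wy":0,"wz":-0.1}]'
python3 -m crank '[{"jaw":65,"tx":0,"ty":0,"tz":0,"wx":0,"wy":0,"wz":0},{"jaw":65,"tx":0,"ty":0,"tz":0,"wx":0,"wy":0,"wz":0},{"jaw":65,"tx":0,"ty":0,"tz":0,"wx":0,"wy":0,"wz":0},{"jaw":65,"tx":0,"ty":0,"tz":0,"wx":0,"wy":0,"wz":0},{"jaw":65,"tx":0,"ty":0,"tz":0,"wx":0,"wy":0,"wz":0}]'
python3 -c "
from h import *
s=snap('top'); soapfind(s)
go(.4923,.422,.012,0.8)"
```

```text
clock: 6.53
eef_pos: [0.5606, 0.2774, 0.1823]
eef_rot: [-0.0, 1.0, 0.001, 0.001]
ft_force: [1.0, 0.5, -0.8]
opening: 0.0646
grip_force: 0.0
clock: 6.95
eef_pos: [0.4844, 0.4208, 0.1187]
eef_rot: [-0.001, 1.0, 0.006, 0.001]
ft_force: [-0.0, 0.1, 0.8]
opening: 0.0648
grip_force: 0.0
clock: 7.37
eef_pos: [0.4872, 0.4178, 0.1194]
eef_rot: [-0.0, 1.0, 0.004, 0.001]
ft_force: [-0.8, 0.5, 0.0]
opening: 0.065
grip_force: 0.0
soap px [293. 175.] 238 [0.6335 0.1238 0.026 ] [np.float64(0.026), np.float64(0.066)] yaw -180.0
clock 7.4 pos [0.4871 0.4177 0.1192] yaw 0.5 open 0.0648 grip 0.0 F [-0.1 -0.8  0.1] q6 2.15
  -> t [ 0.2  -0.17  4.29] w [-0.01 -0.02 -0.06]
```

Soap 1 is in tub_c: it shows at (293,175), mid (0.634, 0.124). I'll grip soap 2 next.

```bash

python3 -m crank '[{"jaw":65,"tx":0.2,"ty":-0.17,"tz":1,"wx":0,"wy":0,"wz":0},{"jaw":65,"tx":0.2,"ty":-0.17,"tz":2,"wx":0,"wy":0,"wz":0},{"jaw":65,"tx":0.2,"ty":-0.17,"tz":3.0,"wx":0,"wy":0,"wz":0},{"jaw":65,"tx":0.2,"ty":-0.17,"tz":3.9,"wx":0,"wy":0,"wz":0},{"jaw":65,"tx":0.2,"ty":-0.17,"tz":4.25,"wx":0,"wy":0,"wz":0}]'
python3 -m crank '[{"jaw":40,"tx":0,"ty":0,"tz":0,"wx":0,"wy":0,"wz":0},{"jaw":20,"tx":0,"ty":0,"tz":0,"wx":0,"wy":0,"wz":0},{"jaw":20,"tx":0,"ty":0,"tz":0,"wx":0,"wy":0,"wz":0},{"jaw":20,"tx":0,"ty":0,"tz":0,"wx":0,"wy":0,"wz":0},{"jaw":20,"tx":0,"ty":0,"tz":0,"wx":0,"wy":0,"wz":0}]'
python3 -m crank '[{"jaw":20,"tx":0,"ty":0,"tz":0,"wx":0,"wy":0,"wz":0},{"jaw":20,"tx":0,"ty":0,"tz":0,"wx":0,"wy":0,"wz":0},{"jaw":20,"tx":0,"ty":0,"tz":0,"wx":0,"wy":0,"wz":0},{"jaw":20,"tx":0,"ty":0,"tz":0,"wx":0,"wy":0,"wz":0},{"jaw":20,"tx":0,"ty":0,"tz":0,"wx":0,"wy":0,"wz":0}]'
python3 -m crank '[{"jaw":20,"tx":0,"ty":0,"tz":-0.3,"wx":0,"wy":0,"wz":0},{"jaw":20,"tx":0,"ty":0,"tz":-1,"wx":0,"wy":0,"wz":0},{"jaw":20,"tx":0,"ty":0,"tz":-2,"wx":0,"wy":0,"wz":0},{"jaw":20,"tx":0,"ty":0,"tz":-3,"wx":0,"wy":0,"wz":0},{"jaw":20,"tx":0,"ty":0,"tz":-4.2,"wx":0,"wy":0,"wz":0}]'
python3 -c "
from h import *
go(.6322,-.0082,.14,-1.7)"
```

```text
clock: 7.83
eef_pos: [0.4893, 0.4206, 0.0084]
eef_rot: [0.001, 1.0, 0.005, -0.002]
ft_force: [-0.7, -1.2, 11.3]
opening: 0.0652
grip_force: 7.2
clock: 8.25
eef_pos: [0.4914, 0.423, 0.0129]
eef_rot: [-0.0, 1.0, 0.005, 0.001]
ft_force: [0.8, 1.1, -0.3]
opening: 0.0397
grip_force: 0.0
clock: 8.67
eef_pos: [0.491, 0.4229, 0.0124]
eef_rot: [-0.0, 1.0, 0.005, 0.0]
ft_force: [-0.6, -1.2, 4.6]
opening: 0.0301
grip_force: 30.0
clock: 9.08
eef_pos: [0.4895, 0.422, 0.1163]
eef_rot: [0.001, 1.0, 0.005, -0.001]
ft_force: [-0.8, -1.1, -0.4]
opening: 0.0296
grip_force: 30.0
clock 9.1 pos [0.4895 0.422  0.1163] yaw 0.6 open 0.0296 grip 30.0 F [-0.8 -1.1 -0.4] q6 2.15
  -> t [ 5.52 17.27 -0.94] w [0.02 0.03 0.46]
```

```bash

python3 -m crank '[{"jaw":20,"tx":0.3,"ty":1,"tz":-0.2,"wx":0,"wy":0,"wz":0},{"jaw":20,"tx":0.7,"ty":2.2,"tz":-0.4,"wx":0,"wy":0,"wz":0},{"jaw":20,"tx":1.1,"ty":3.4,"tz":-0.6,"wx":0,"wy":0,"wz":0.1},{"jaw":20,"tx":1.5,"ty":4.6,"tz":-0.8,"wx":0,"wy":0,"wz":0.2},{"jaw":20,"tx":1.8,"ty":5.7,"tz":-0.9,"wx":0,"wy":0,"wz":0.3}]'
python3 -m crank '[{"jaw":20,"tx":0.4,"ty":1.2,"tz":0,"wx":0,"wy":0,"wz":0},{"jaw":20,"tx":0.8,"ty":2.4,"tz":0,"wx":0,"wy":0,"wz":0},{"jaw":20,"tx":1.2,"ty":3.6,"tz":0,"wx":0,"wy":0,"wz":0},{"jaw":20,"tx":1.6,"ty":4.8,"tz":0,"wx":0,"wy":0,"wz":0},{"jaw":20,"tx":2,"ty":6,"tz":0,"wx":0,"wy":0,"wz":0.1}]'
python3 -m crank '[{"jaw":20,"tx":0.4,"ty":1.2,"tz":0,"wx":0,"wy":0,"wz":0},{"jaw":20,"tx":0.8,"ty":2.4,"tz":0,"wx":0,"wy":0,"wz":0},{"jaw":20,"tx":1.2,"ty":3.6,"tz":0,"wx":0,"wy":0,"wz":0},{"jaw":20,"tx":1.5,"ty":4.6,"tz":0,"wx":0,"wy":0,"wz":0},{"jaw":20,"tx":1.6,"ty":5.2,"tz":0,"wx":0,"wy":0,"wz":0.1}]'
python3 -m crank '[{"jaw":20,"tx":0,"ty":0,"tz":0,"wx":0,"wy":0,"wz":0},{"jaw":20,"tx":0,"ty":0,"tz":0,"wx":0,"wy":0,"wz":0},{"jaw":20,"tx":0,"ty":0,"tz":0,"wx":0,"wy":0,"wz":0},{"jaw":20,"tx":0,"ty":0,"tz":0,"wx":0,"wy":0,"wz":0},{"jaw":20,"tx":0,"ty":0,"tz":0,"wx":0,"wy":0,"wz":0}]'
python3 -c "
from h import *
soapfind(snap('top'))
go(.6322,-.0082,.03,-1.7)"
```

```text
clock: 9.5
eef_pos: [0.5377, 0.2793, 0.1401]
eef_rot: [-0.0, 1.0, -0.008, 0.0]
ft_force: [0.7, -0.1, -0.3]
opening: 0.0295
grip_force: 30.0
clock: 9.92
eef_pos: [0.5848, 0.1285, 0.1393]
eef_rot: [-0.0, 1.0, -0.012, -0.0]
ft_force: [1.5, 0.4, 0.3]
opening: 0.0298
grip_force: 30.0
clock: 10.33
eef_pos: [0.6223, -0.0039, 0.1393]
eef_rot: [0.0, 1.0, -0.018, 0.0]
ft_force: [-0.3, 0.4, -0.5]
opening: 0.0298
grip_force: 30.0
clock: 10.75
eef_pos: [0.6215, 0.0005, 0.1393]
eef_rot: [-0.0, 1.0, -0.016, -0.0]
ft_force: [-0.2, 0.1, 0.6]
opening: 0.0296
grip_force: 30.0
soap px [293. 175.] 220 [0.6335 0.1238 0.026 ] [np.float64(0.026), np.float64(0.066)] yaw -180.0
clock 10.8 pos [6.215e-01 3.000e-04 1.393e-01] yaw -1.8 open 0.0296 grip 30.0 F [-0.6  0.4 -1.5] q6 1.48
  -> t [0.44 0.33 4.37] w [-0.    0.   -0.02]
```

```bash

python3 -m crank '[{"jaw":20,"tx":0.44,"ty":0.33,"tz":0.8,"wx":0,"wy":0,"wz":0},{"jaw":20,"tx":0.44,"ty":0.33,"tz":1.7,"wx":0,"wy":0,"wz":0},{"jaw":20,"tx":0.44,"ty":0.33,"tz":2.6,"wx":0,"wy":0,"wz":0},{"jaw":20,"tx":0.44,"ty":0.33,"tz":3.4,"wx":0,"wy":0,"wz":0},{"jaw":20,"tx":0.44,"ty":0.33,"tz":4.1,"wx":0,"wy":0,"wz":0}]'
python3 -m crank '[{"jaw":20,"tx":0,"ty":0,"tz":0.3,"wx":0,"wy":0,"wz":0},{"jaw":20,"tx":0,"ty":0,"tz":0.4,"wx":0,"wy":0,"wz":0},{"jaw":40,"tx":0,"ty":0,"tz":0.4,"wx":0,"wy":0,"wz":0},{"jaw":40,"tx":0,"ty":0,"tz":0.4,"wx":0,"wy":0,"wz":0},{"jaw":40,"tx":0,"ty":0,"tz":0.4,"wx":0,"wy":0,"wz":0}]'
python3 -m crank '[{"jaw":40,"tx":0,"ty":0,"tz":-0.3,"wx":0,"wy":0,"wz":0},{"jaw":40,"tx":0,"ty":0,"tz":-1.5,"wx":0,"wy":0,"wz":0},{"jaw":40,"tx":0,"ty":0,"tz":-3,"wx":0,"wy":0,"wz":0},{"jaw":60,"tx":0,"ty":0,"tz":-4.5,"wx":0,"wy":0,"wz":0},{"jaw":60,"tx":0,"ty":0,"tz":-6,"wx":0,"wy":0,"wz":0}]'
python3 -c "
from h import *
go(.5,.15,.2,0)"
```

```text
clock: 11.22
eef_pos: [0.6318, -0.0087, 0.0352]
eef_rot: [-0.0, 1.0, -0.016, -0.001]
ft_force: [-0.2, -0.8, -1.0]
opening: 0.0297
grip_force: 30.0
clock: 11.63
eef_pos: [0.6338, -0.0096, 0.0286]
eef_rot: [0.0, 1.0, -0.016, 0.001]
ft_force: [-0.1, -0.1, 0.0]
opening: 0.038
grip_force: 0.0
clock: 12.05
eef_pos: [0.6325, -0.0096, 0.1799]
eef_rot: [0.0, 1.0, -0.017, 0.001]
ft_force: [0.6, 0.2, -0.8]
opening: 0.0473
grip_force: 0.0
clock 12.1 pos [ 0.6325 -0.0096  0.1799] yaw -1.9 open 0.0473 grip 0.0 F [ 0.6  0.2 -0.8] q6 1.46
  -> t [-5.51 -6.21 -0.81] w [ 0.   -0.02 -0.38]
```

```bash
cat >> h.py <<'E'
def lids(s,z=.006,v=None,thr=30):
    "hole pairs: small dark blobs on grey; printed by separation"
    g=cv2.cvtColor(s['pixels'],cv2.COLOR_RGB2GRAY).astype(float)
    k=15 if v is None else v
    bh=cv2.morphologyEx(g,cv2.MORPH_CLOSE,np.ones((k,k)))-g
    n,l,st,c=cv2.connectedComponentsWithStats((bh>thr).astype(np.uint8))
    P=[]
    for i in range(1,n):
        if 6<=st[i,4]<=k*k*1.2 and max(st[i,2:4])<=k and min(st[i,2:4])*2.2>=max(st[i,2:4]):
            q=l==i; w=bh*q; yy,xx=np.nonzero(q); P.append(((xx*w[q]).sum()/w.sum(),(yy*w[q]).sum()/w.sum()))
    X=ray(s,P,z); out=[]
    for i in range(len(P)):
        for j in range(len(P)):
            d=X[i]-X[j]; L=np.hypot(*d[:2])
            if d[0]>0 and abs(d[1])<.5*L:
                for nm,S in zip('dabc',(.092,.108,.124,.140)):
                    if abs(L-S)<.0035: print(nm,np.round(P[i]),np.round(P[j]),'mid',np.round((X[i]+X[j])[:2]/2,4),'sep %.4f yaw %.1f'%(L,np.degrees(np.arctan2(d[1],d[0]))))
E
python3 - <<'E'
from h import *
s=snap('top'); soapfind(s); lids(s,v=9)
E
```

```text
soap px [293. 177.] 232 [0.6307 0.1266 0.026 ] [np.float64(0.026), np.float64(0.066)] yaw -180.0
b [406. 222.] [413. 265.] mid [ 0.4395 -0.2058] sep 0.1235 yaw 9.6
a [240. 228.] [247. 265.] mid [0.4318 0.2695] sep 0.1077 yaw 12.4
d [179. 265.] [183. 297.] mid [0.3321 0.4514] sep 0.0923 yaw 7.1
```

```bash

python3 -m crank '[{"jaw":60,"tx":-0.7,"ty":-1,"tz":0,"wx":0,"wy":0,"wz":-0.2},{"jaw":60,"tx":-1.4,"ty":-2.2,"tz":0,"wx":0,"wy":0,"wz":-0.5},{"jaw":60,"tx":-2.1,"ty":-3.4,"tz":0,"wx":0,"wy":0,"wz":-0.8},{"jaw":60,"tx":-2.8,"ty":-4.6,"tz":0,"wx":0,"wy":0,"wz":-1.1},{"jaw":60,"tx":-3.5,"ty":-5.8,"tz":0,"wx":0,"wy":0,"wz":-1.4}]'
python3 -c "
from h import *
go(.40,.268,.16,12.2)"
```

```text
clock: 12.52
eef_pos: [0.5494, 0.1393, 0.1783]
eef_rot: [-0.0, 0.999, 0.045, 0.001]
ft_force: [-0.5, -0.0, 0.1]
opening: 0.0599
grip_force: 0.0
clock 12.5 pos [0.5494 0.1393 0.1783] yaw 5.1 open 0.0599 grip 0.0 F [-0.5 -0.   0.1] q6 1.59
  -> t [-5.49 -5.66  0.72] w [ 0.   -0.03 -1.41]
```

```bash

python3 -m crank '[{"jaw":60,"tx":-1.1,"ty":-1.1,"tz":0,"wx":0,"wy":0,"wz":-0.3},{"jaw":60,"tx":-2.2,"ty":-2.2,"tz":0,"wx":0,"wy":0,"wz":-0.6},{"jaw":60,"tx":-3.4,"ty":-3.4,"tz":0,"wx":0,"wy":0,"wz":-0.9},{"jaw":60,"tx":-4.5,"ty":-4.5,"tz":0,"wx":0,"wy":0,"wz":-1.2},{"jaw":60,"tx":-5.5,"ty":-5.6,"tz":0,"wx":0,"wy":0,"wz":-1.4}]'
python3 -m crank '[{"jaw":60,"tx":-0.5,"ty":0,"tz":0,"wx":0,"wy":0,"wz":0},{"jaw":60,"tx":-0.7,"ty":0,"tz":0,"wx":0,"wy":0,"wz":0},{"jaw":60,"tx":-0.7,"ty":0,"tz":0,"wx":0,"wy":0,"wz":0},{"jaw":60,"tx":-0.7,"ty":0,"tz":0,"wx":0,"wy":0,"wz":0},{"jaw":60,"tx":-0.7,"ty":0,"tz":0,"wx":0,"wy":0,"wz":0}]'
python3 -c "
from h import *
s=snap('wrist','w5.png'); lids(s,v=25)
t=snap('top','t5.png'); soapfind(t); lids(t,v=9); lids(t,.054,v=9,thr=25)
print(proj(s,[[.4326+.0528,.2697+.0113,.006],[.4326-.0528,.2697-.0113,.006]]))
go(.432,.2697,.12,12.2)"
```

```text
clock: 12.93
eef_pos: [0.3989, 0.2665, 0.1781]
eef_rot: [-0.0, 0.994, 0.106, 0.001]
ft_force: [-0.2, 0.5, 0.5]
opening: 0.0598
grip_force: 0.0
clock: 13.35
eef_pos: [0.3846, 0.2613, 0.1774]
eef_rot: [-0.0, 0.995, 0.105, 0.001]
ft_force: [0.8, -0.1, -0.2]
opening: 0.0601
grip_force: 0.0
a [316.  87.] [316. 192.] mid [0.4315 0.2706] sep 0.1075 yaw 12.2
d [482. 127.] [457. 208.] mid [0.4382 0.1021] sep 0.0916 yaw 1.5
d [136. 156.] [142. 235.] mid [0.3319 0.4525] sep 0.0925 yaw 6.3
soap px [340. 176.] 240 [ 0.6327 -0.0096  0.026 ] [np.float64(0.026), np.float64(0.066)] yaw 179.6
soap px [293. 177.] 224 [0.6292 0.1266 0.026 ] [np.float64(0.026), np.float64(0.063)] yaw -180.0
b [406. 222.] [413. 265.] mid [ 0.4399 -0.2059] sep 0.1247 yaw 9.4
c [363. 224.] [356. 273.] mid [ 0.4253 -0.0632] sep 0.1398 yaw -9.2
d [302. 228.] [303. 260.] mid [0.4389 0.1001] sep 0.0923 yaw 1.5
d [302. 228.] [303. 260.] mid [0.4406 0.0969] sep 0.0887 yaw 1.5
[[317.02930255  86.35281568]
 [317.19745821 190.95489627]]
clock 13.4 pos [0.3844 0.2612 0.177 ] yaw 12.0 open 0.0600 grip 0.0 F [-0.3 -0.   0.1] q6 1.79
  -> t [1.93 0.06 2.28] w [ 0.   -0.01 -0.04]
```

View pics/w5.png

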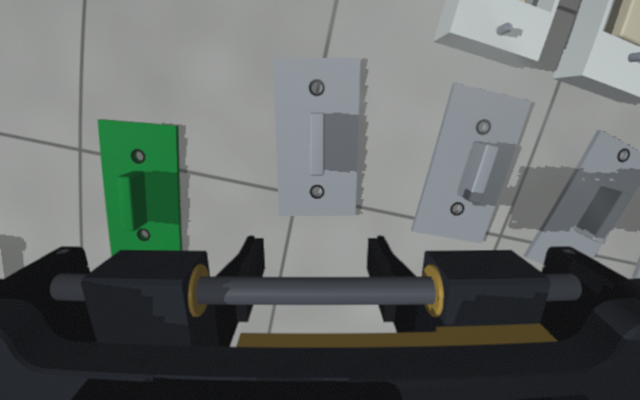

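Wrist view: grey lid with holes at (316,87) and (316,192) has 108 mm spacing, so it is lid_a. The green decoy is at (140,195), and lid_d at (482,127)/(457,208) is left for the tray. Both soaps are in tubs. I'll go for lid_a.

```bash

python3 -m crank '[{"jaw":60,"tx":0.6,"ty":0,"tz":0.8,"wx":0,"wy":0,"wz":0},{"jaw":60,"tx":1.2,"ty":0,"tz":1.6,"wx":0,"wy":0,"wz":0},{"jaw":60,"tx":1.8,"ty":0,"tz":2.4,"wx":0,"wy":0,"wz":0},{"jaw":60,"tx":1.93,"ty":0,"tz":3,"wx":0,"wy":0,"wz":0},{"jaw":60,"tx":1.93,"ty":0,"tz":3.5,"wx":0,"wy":0,"wz":0}]'
python3 -m crank '[{"jaw":60,"tx":0,"ty":0,"tz":0,"wx":0,"wy":0,"wz":0},{"jaw":60,"tx":0,"ty":0,"tz":0,"wx":0,"wy":0,"wz":0},{"jaw":60,"tx":0,"ty":0,"tz":0,"wx":0,"wy":0,"wz":0},{"jaw":60,"tx":0,"ty":0,"tz":0,"wx":0,"wy":0,"wz":0},{"jaw":60,"tx":0,"ty":0,"tz":0,"wx":0,"wy":0,"wz":0}]'
python3 -c "
from h import *
s=snap('wrist'); lids(s,v=35)
go(.4317,.2703,.018,12.2)"
```

```text
clock: 13.87
eef_pos: [0.4317, 0.2711, 0.0876]
eef_rot: [0.0, 0.995, 0.104, -0.001]
ft_force: [-0.3, 0.1, 0.1]
opening: 0.0597
grip_force: 0.0
clock: 14.28
eef_pos: [0.4312, 0.2722, 0.0905]
eef_rot: [-0.0, 0.994, 0.105, 0.001]
ft_force: [0.1, 0.1, 0.2]
opening: 0.0601
grip_force: 0.0
d [576.  79.] [531. 191.] mid [0.5305 0.1012] sep 0.0909 yaw -1.3
a [458. 182.] [432. 301.] mid [0.4241 0.1583] sep 0.1111 yaw 7.7
b [531. 191.] [432. 301.] mid [0.4271 0.1265] sep 0.1257 yaw -22.7
clock 14.3 pos [0.4311 0.2722 0.0904] yaw 12.1 open 0.0600 grip 0.0 F [0.6 0.5 0.7] q6 1.77
  -> t [0.   0.08 2.9 ] w [-0.   -0.02 -0.02]
```

```bash

python3 -m crank '[{"jaw":50,"tx":0,"ty":0.08,"tz":0.8,"wx":0,"wy":0,"wz":0},{"jaw":50,"tx":0,"ty":0.08,"tz":1.5,"wx":0,"wy":0,"wz":0},{"jaw":50,"tx":0,"ty":0.08,"tz":2.1,"wx":0,"wy":0,"wz":0},{"jaw":45,"tx":0,"ty":0.08,"tz":2.5,"wx":0,"wy":0,"wz":0},{"jaw":40,"tx":0,"ty":0.08,"tz":2.75,"wx":0,"wy":0,"wz":0}]'
python3 -m crank '[{"jaw":30,"tx":0,"ty":0,"tz":0.15,"wx":0,"wy":0,"wz":0},{"jaw":5,"tx":0,"ty":0,"tz":0.15,"wx":0,"wy":0,"wz":0},{"jaw":5,"tx":0,"ty":0,"tz":0.15,"wx":0,"wy":0,"wz":0},{"jaw":5,"tx":0,"ty":0,"tz":0.15,"wx":0,"wy":0,"wz":0},{"jaw":5,"tx":0,"ty":0,"tz":0.15,"wx":0,"wy":0,"wz":0}]'
python3 -m crank '[{"jaw":5,"tx":0,"ty":0,"tz":0,"wx":0,"wy":0,"wz":0},{"jaw":5,"tx":0,"ty":0,"tz":0,"wx":0,"wy":0,"wz":0},{"jaw":5,"tx":0,"ty":0,"tz":0,"wx":0,"wy":0,"wz":0},{"jaw":5,"tx":0,"ty":0,"tz":0,"wx":0,"wy":0,"wz":0},{"jaw":5,"tx":0,"ty":0,"tz":0,"wx":0,"wy":0,"wz":0}]'
python3 -c "
from h import *
go(.6322,-.0082,.16,-1.7)"
```

```text
clock: 14.75
eef_pos: [0.4303, 0.2698, 0.0197]
eef_rot: [0.0, 0.994, 0.106, -0.0]
ft_force: [-0.4, -1.2, 0.2]
opening: 0.0446
grip_force: 0.0
clock: 15.17
eef_pos: [0.4315, 0.2703, 0.0176]
eef_rot: [-0.0, 0.994, 0.106, 0.001]
ft_force: [0.2, 0.3, 0.4]
opening: 0.0144
grip_force: 0.0
clock: 15.58
eef_pos: [0.4315, 0.2702, 0.0176]
eef_rot: [-0.0, 0.994, 0.106, 0.001]
ft_force: [-0.3, -0.6, 6.0]
opening: 0.0137
grip_force: 30.0
clock 15.6 pos [0.4315 0.2702 0.0176] yaw 12.1 open 0.0137 grip 30.0 F [-0.3 -0.6  6. ] q6 1.76
  -> t [ 5.52 12.57 -5.69] w [-0.   -0.02  2.76]
```

```bash

python3 -m crank '[{"jaw":5,"tx":0,"ty":0,"tz":-0.5,"wx":0,"wy":0,"wz":0},{"jaw":5,"tx":0,"ty":0,"tz":-1.5,"wx":0,"wy":0,"wz":0},{"jaw":5,"tx":0,"ty":0,"tz":-2.8,"wx":0,"wy":0,"wz":0},{"jaw":5,"tx":0,"ty":0,"tz":-4.2,"wx":0,"wy":0,"wz":0},{"jaw":5,"tx":0,"ty":0,"tz":-5.5,"wx":0,"wy":0,"wz":0}]'
python3 -m crank '[{"jaw":5,"tx":0.4,"ty":1,"tz":-0.1,"wx":0,"wy":0,"wz":0.3},{"jaw":5,"tx":0.9,"ty":2.1,"tz":-0.2,"wx":0,"wy":0,"wz":0.6},{"jaw":5,"tx":1.4,"ty":3.2,"tz":-0.2,"wx":0,"wy":0,"wz":0.9},{"jaw":5,"tx":1.9,"ty":4.3,"tz":-0.2,"wx":0,"wy":0,"wz":1.2},{"jaw":5,"tx":2.4,"ty":5.4,"tz":-0.2,"wx":0,"wy":0,"wz":1.5}]'
python3 -c "
from h import *
go(.6322,-.0082,.16,-1.7)"
```

```text
clock: 16.0
eef_pos: [0.4302, 0.2696, 0.1553]
eef_rot: [0.0, 0.994, 0.105, -0.001]
ft_force: [1.0, 0.2, -1.0]
opening: 0.0139
grip_force: 30.0
clock: 16.42
eef_pos: [0.5181, 0.1494, 0.1591]
eef_rot: [-0.0, 0.999, 0.04, -0.0]
ft_force: [0.3, 0.6, -1.6]
opening: 0.0138
grip_force: 30.0
clock 16.4 pos [0.5181 0.1494 0.1591] yaw 4.6 open 0.0138 grip 30.0 F [ 0.3  0.6 -1.6] q6 1.63
  -> t [ 4.05  6.64 -0.04] w [-0.    0.    1.25]
```

```bash

python3 -c "
from h import *
s=snap('wrist','w6.png')
for n,x,y,h in (('c',.6345,.1261,.07),('a',.6322,-.0082,.054),('b',.6349,-.1424,.062)): print(n,proj(s,[[x+h,y-.028*h,.054],[x-h,y+.028*h,.054]]).round(1).tolist())
T=sense()
R=state()[1]; p=T['eef_pos']
print('held holes', proj(s,[p+R@[.054,0,.012],p+R@[-.054,0,.012]]))
"
```

```text
c [[369.2, -34.9], [345.0, 153.1]]
a [[535.4, 13.7], [502.7, 150.5]]
b [[675.9, 29.0], [634.4, 170.5]]
held holes [[323.86045371 153.66303578]
 [322.09787159 322.58011559]]
```

View pics/w6.png

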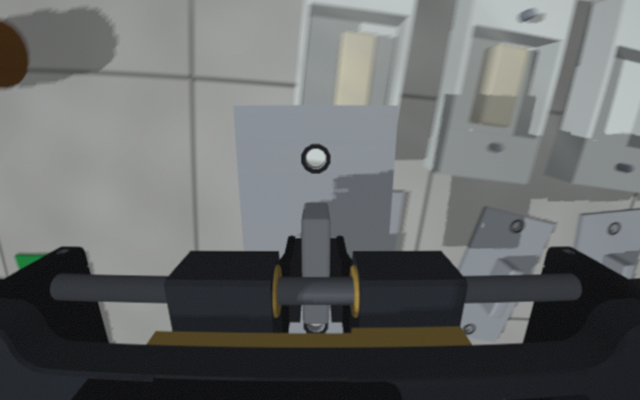

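The wrist view shows the held lid's far hole at (316,157). Tub_a's pins are at (495,147) and (530,15), and the soaps are in their pockets at (355,70) and (505,85). I'll move over tub_a and let it settle.

```bash

python3 -m crank '[{"jaw":5,"tx":0.8,"ty":1.3,"tz":0,"wx":0,"wy":0,"wz":0.3},{"jaw":5,"tx":1.6,"ty":2.6,"tz":0,"wx":0,"wy":0,"wz":0.6},{"jaw":5,"tx":2.4,"ty":4,"tz":0,"wx":0,"wy":0,"wz":0.9},{"jaw":5,"tx":3.3,"ty":5.4,"tz":0,"wx":0,"wy":0,"wz":1.1},{"jaw":5,"tx":4.05,"ty":6.6,"tz":0,"wx":0,"wy":0,"wz":1.25}]'
python3 -m crank '[{"jaw":5,"tx":0,"ty":0,"tz":0.5,"wx":0,"wy":0,"wz":0},{"jaw":5,"tx":0,"ty":0,"tz":1,"wx":0,"wy":0,"wz":0},{"jaw":5,"tx":0,"ty":0,"tz":1.5,"wx":0,"wy":0,"wz":0},{"jaw":5,"tx":0,"ty":0,"tz":2,"wx":0,"wy":0,"wz":0},{"jaw":5,"tx":0,"ty":0,"tz":2.4,"wx":0,"wy":0,"wz":0}]'
python3 -m crank '[{"jaw":5,"tx":0,"ty":0,"tz":0,"wx":0,"wy":0,"wz":0},{"jaw":5,"tx":0,"ty":0,"tz":0,"wx":0,"wy":0,"wz":0},{"jaw":5,"tx":0,"ty":0,"tz":0,"wx":0,"wy":0,"wz":0},{"jaw":5,"tx":0,"ty":0,"tz":0,"wx":0,"wy":0,"wz":0},{"jaw":5,"tx":0,"ty":0,"tz":0,"wx":0,"wy":0,"wz":0}]'
python3 -c "
from h import *
s=snap('wrist','w7.png')
T=sense()
R=state()[1]; p=T['eef_pos']
print('held holes', proj(s,[p+R@[.054,0,.012],p+R@[-.054,0,.012]]))
print(proj(s,[[.6322+.054,-.0082-.0015,.054]]))
cv2.imwrite('pics/w7c.png',cv2.resize(s['pixels'][60:360,160:480,::-1],None,fx=2,fy=2,interpolation=cv2.INTER_CUBIC))
go(.6322,-.0082,.1,-1.7)
lids(snap('top'),.12,v=9)
"
```

```text
clock: 16.88
eef_pos: [0.6328, -0.0079, 0.1587]
eef_rot: [0.0, 1.0, -0.015, -0.0]
ft_force: [-0.9, 0.8, -0.7]
opening: 0.0139
grip_force: 30.0
clock: 17.3
eef_pos: [0.6302, -0.0043, 0.0967]
eef_rot: [-0.0, 1.0, -0.013, -0.002]
ft_force: [-0.1, -0.4, -1.1]
opening: 0.0137
grip_force: 30.0
clock: 17.72
eef_pos: [0.6328, -0.0057, 0.1004]
eef_rot: [0.0, 1.0, -0.014, 0.001]
ft_force: [-0.3, -0.6, -1.3]
opening: 0.0133
grip_force: 30.0
held holes [[315.09963697 159.1667048 ]
 [315.45787687 326.20721884]]
[[318.84997168 151.69426293]]
clock 17.8 pos [ 0.6327 -0.0058  0.1003] yaw -1.6 open 0.0137 grip 30.0 F [ 0.2  0.2 -0.6] q6 1.47
  -> t [-0.02  0.1   0.01] w [ 0.   -0.02  0.01]
```

View pics/w7c.png

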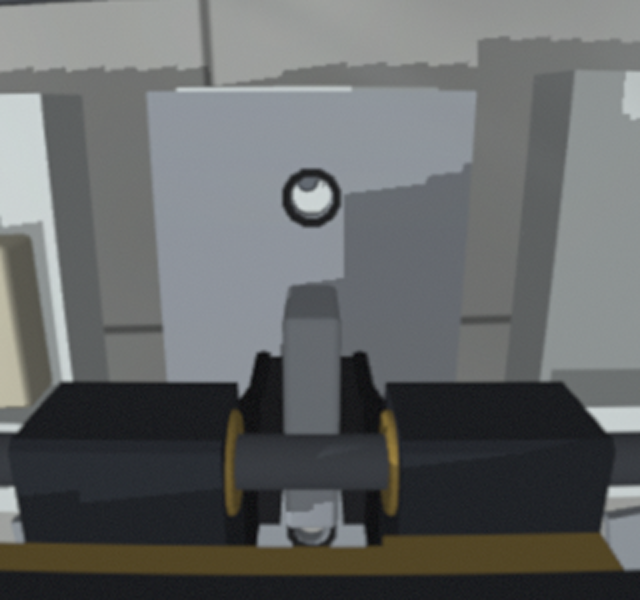

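Settled, the held hole is seen at (315,158), just where predicted. The pin shows through it at (314,151), so tub_a sits about 3 mm further left than the shadow-biased top estimate.

```bash

python3 -c "
from h import *
s=snap('wrist')
print(ray(s,[[314,151.5]],.054),ray(s,[[315.5,158.5]],.088))
go(.6322,-.0055,.076,-1.7)
"
python3 -m crank '[{"jaw":5,"tx":0,"ty":0,"tz":0.3,"wx":0,"wy":0,"wz":0},{"jaw":5,"tx":0,"ty":0,"tz":0.6,"wx":0,"wy":0,"wz":0},{"jaw":5,"tx":0,"ty":0,"tz":0.8,"wx":0,"wy":0,"wz":0},{"jaw":5,"tx":0,"ty":0,"tz":0.8,"wx":0,"wy":0,"wz":0},{"jaw":5,"tx":0,"ty":0,"tz":0.8,"wx":0,"wy":0,"wz":0}]'
python3 -m crank '[{"jaw":5,"tx":0,"ty":0,"tz":0,"wx":0,"wy":0,"wz":0},{"jaw":5,"tx":0,"ty":0,"tz":0,"wx":0,"wy":0,"wz":0},{"jaw":5,"tx":0,"ty":0,"tz":0,"wx":0,"wy":0,"wz":0},{"jaw":5,"tx":0,"ty":0,"tz":0,"wx":0,"wy":0,"wz":0},{"jaw":5,"tx":0,"ty":0,"tz":0,"wx":0,"wy":0,"wz":0}]'
python3 -c "
from h import *
s=snap('wrist')
R=state()[1]; p=sense()['eef_pos']
print('held holes', proj(s,[p+R@[.054,0,.012],p+R@[-.054,0,.012]]))
a=s['pixels'][130:190,285:345,::-1];b=s['pixels'][290:350,285:345,::-1]
cv2.imwrite('pics/w8c.png',cv2.resize(np.hstack([a,b]),None,fx=6,fy=6,interpolation=cv2.INTER_CUBIC))
go(.6322,-.0055,.076,-1.7)
"
```

```text
[[ 0.68621107 -0.00669538  0.054     ]] [[ 0.68677048 -0.00770633  0.088     ]]
clock 17.9 pos [ 0.6324 -0.0059  0.1   ] yaw -1.6 open 0.0138 grip 30.0 F [ 0.1  0.1 -1.8] q6 1.47
  -> t [-0.01 -0.01  0.96] w [ 0.   -0.01  0.01]
clock: 18.28
eef_pos: [0.6313, -0.0058, 0.0781]
eef_rot: [-0.0, 1.0, -0.014, -0.001]
ft_force: [-0.0, -0.2, -1.9]
opening: 0.0134
grip_force: 30.0
clock: 18.7
eef_pos: [0.6322, -0.0058, 0.0796]
eef_rot: [0.0, 1.0, -0.014, 0.0]
ft_force: [0.3, 0.4, -0.9]
opening: 0.0139
grip_force: 30.0
held holes [[314.91168153 159.14742029]
 [315.32463137 326.2260377 ]]
clock 18.8 pos [ 0.6321 -0.0058  0.0795] yaw -1.6 open 0.0135 grip 30.0 F [-1.1 -0.3 -1.3] q6 1.47
  -> t [ 0.   -0.01  0.14] w [ 0.   -0.    0.01]
```

View pics/w8c.png

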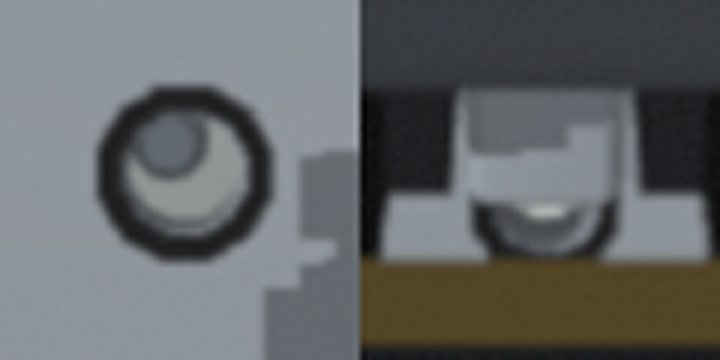

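```bash

python3 -c "
from h import *
s=snap('wrist'); p=sense()['eef_pos']
a=ray(s,[[313.2,153.6]],.054); b=ray(s,[[315.7,158.6]],p[2]-.012); print(p,a,b,a-b)
"
```

```text
[ 0.63210414 -0.00581846  0.07947608] [[ 0.68725466 -0.00637565  0.054     ]] [[ 0.68635066 -0.00780174  0.06747608]] [[ 0.000904    0.00142609 -0.01347608]]
```

```bash

python3 -m crank '[{"jaw":5,"tx":0.04,"ty":-0.06,"tz":0,"wx":0,"wy":0,"wz":0},{"jaw":5,"tx":0.04,"ty":-0.06,"tz":0.1,"wx":0,"wy":0,"wz":0},{"jaw":5,"tx":0.04,"ty":-0.06,"tz":0.2,"wx":0,"wy":0,"wz":0},{"jaw":5,"tx":0.04,"ty":-0.06,"tz":0.3,"wx":0,"wy":0,"wz":0},{"jaw":5,"tx":0.04,"ty":-0.06,"tz":0.4,"wx":0,"wy":0,"wz":0}]'
python3 -m crank '[{"jaw":5,"tx":0,"ty":0,"tz":0.1,"wx":0,"wy":0,"wz":0},{"jaw":5,"tx":0,"ty":0,"tz":0.2,"wx":0,"wy":0,"wz":0},{"jaw":5,"tx":0,"ty":0,"tz":0.25,"wx":0,"wy":0,"wz":0},{"jaw":5,"tx":0,"ty":0,"tz":0.3,"wx":0,"wy":0,"wz":0},{"jaw":5,"tx":0,"ty":0,"tz":0.3,"wx":0,"wy":0,"wz":0}]'
python3 -c "
from h import *
go(.6322,-.0055,.0575,-1.7)
R=state()[1];print(R[:,2],sense()['torque'])
"
```

```text
clock: 19.22
eef_pos: [0.6329, -0.0043, 0.0688]
eef_rot: [-0.0, 1.0, -0.014, -0.0]
ft_force: [0.5, -0.9, -2.0]
opening: 0.014
grip_force: 30.0
clock: 19.63
eef_pos: [0.6329, -0.0044, 0.0614]
eef_rot: [-0.0, 1.0, -0.014, -0.0]
ft_force: [-0.2, -0.1, -1.2]
opening: 0.0138
grip_force: 30.0
clock 19.6 pos [ 0.6329 -0.0044  0.0614] yaw -1.6 open 0.0138 grip 30.0 F [-0.2 -0.1 -1.2] q6 1.47
  -> t [-0.03  0.05  0.16] w [-0.    0.01  0.01]
[-4.56158260e-04  6.33255853e-05 -9.99999894e-01] [0.06543686 0.00872853 0.0057581 ]
```

The lid is 10 mm down the pins with no side force. I'll seat it and release.

```bash

python3 -m crank '[{"jaw":5,"tx":0,"ty":0,"tz":0.1,"wx":0,"wy":0,"wz":0},{"jaw":5,"tx":0,"ty":0,"tz":0.17,"wx":0,"wy":0,"wz":0},{"jaw":5,"tx":0,"ty":0,"tz":0.19,"wx":0,"wy":0,"wz":0},{"jaw":5,"tx":0,"ty":0,"tz":0.19,"wx":0,"wy":0,"wz":0},{"jaw":5,"tx":0,"ty":0,"tz":0.19,"wx":0,"wy":0,"wz":0}]'
python3 -m crank '[{"jaw":30,"tx":0,"ty":0,"tz":0,"wx":0,"wy":0,"wz":0},{"jaw":40,"tx":0,"ty":0,"tz":0,"wx":0,"wy":0,"wz":0},{"jaw":40,"tx":0,"ty":0,"tz":0,"wx":0,"wy":0,"wz":0},{"jaw":40,"tx":0,"ty":0,"tz":-0.05,"wx":0,"wy":0,"wz":0},{"jaw":40,"tx":0,"ty":0,"tz":-0.1,"wx":0,"wy":0,"wz":0}]'
python3 -m crank '[{"jaw":40,"tx":0,"ty":0,"tz":-0.5,"wx":0,"wy":0,"wz":0},{"jaw":40,"tx":0,"ty":0,"tz":-1.5,"wx":0,"wy":0,"wz":0},{"jaw":60,"tx":0,"ty":0,"tz":-2.8,"wx":0,"wy":0,"wz":0},{"jaw":60,"tx":0,"ty":0,"tz":-4.1,"wx":0,"wy":0,"wz":0},{"jaw":60,"tx":0,"ty":0,"tz":-5,"wx":0,"wy":0,"wz":0}]'
python3 -c "
from h import *
go(.4253-.045,-.0632+.007,.18,-9.1)
"
```

```text
clock: 20.05
eef_pos: [0.6334, -0.0044, 0.0576]
eef_rot: [0.0, 1.0, -0.014, 0.0]
ft_force: [-1.2, 0.1, 3.7]
opening: 0.0139
grip_force: 30.0
clock: 20.47
eef_pos: [0.6328, -0.0043, 0.0593]
eef_rot: [-0.0, 1.0, -0.014, -0.0]
ft_force: [-0.6, -0.0, -0.5]
opening: 0.0369
grip_force: 0.0
clock: 20.88
eef_pos: [0.6343, -0.0045, 0.1892]
eef_rot: [0.0, 1.0, -0.014, 0.002]
ft_force: [-0.6, -1.2, 0.8]
opening: 0.0524
grip_force: 0.0
clock 20.9 pos [ 0.6343 -0.0045  0.1892] yaw -1.6 open 0.0524 grip 0.0 F [-0.6 -1.2  0.8] q6 1.47
  -> t [-10.1    2.36   0.32] w [ 0.   -0.05  1.49]
```

```bash

python3 -m crank '[{"jaw":60,"tx":-1.1,"ty":0.2,"tz":0,"wx":0,"wy":0,"wz":0.2},{"jaw":60,"tx":-2.3,"ty":0.5,"tz":0,"wx":0,"wy":0,"wz":0.5},{"jaw":60,"tx":-3.5,"ty":0.8,"tz":0,"wx":0,"wy":0,"wz":0.8},{"jaw":60,"tx":-4.8,"ty":1.1,"tz":0,"wx":0,"wy":0,"wz":1.1},{"jaw":60,"tx":-6,"ty":1.4,"tz":0,"wx":0,"wy":0,"wz":1.4}]'
python3 -m crank '[{"jaw":60,"tx":-1.1,"ty":0.1,"tz":0,"wx":0,"wy":0,"wz":0},{"jaw":60,"tx":-2.2,"ty":0.2,"tz":0,"wx":0,"wy":0,"wz":0},{"jaw":60,"tx":-3.2,"ty":0.3,"tz":0,"wx":0,"wy":0,"wz":0},{"jaw":60,"tx":-3.8,"ty":0.4,"tz":0,"wx":0,"wy":0,"wz":0},{"jaw":60,"tx":-4.2,"ty":0.5,"tz":0,"wx":0,"wy":0,"wz":0}]'
python3 -m crank '[{"jaw":60,"tx":0,"ty":0,"tz":0,"wx":0,"wy":0,"wz":0},{"jaw":60,"tx":0,"ty":0,"tz":0,"wx":0,"wy":0,"wz":0},{"jaw":60,"tx":0,"ty":0,"tz":0,"wx":0,"wy":0,"wz":0},{"jaw":60,"tx":0,"ty":0,"tz":0,"wx":0,"wy":0,"wz":0},{"jaw":60,"tx":0,"ty":0,"tz":0,"wx":0,"wy":0,"wz":0}]'
python3 -c "
from h import *
s=snap('wrist','w9.png'); lids(s,v=25)
t=snap('top'); lids(t,v=9)
go(.4253,-.0632,.018,-9.1)
"
```

```text
clock: 21.3
eef_pos: [0.4807, -0.0352, 0.1854]
eef_rot: [0.0, 0.997, -0.076, 0.0]
ft_force: [-0.1, -0.5, 1.4]
opening: 0.0599
grip_force: 0.0
clock: 21.72
eef_pos: [0.3751, -0.0315, 0.1853]
eef_rot: [0.0, 0.997, -0.075, 0.001]
ft_force: [-0.1, 1.1, -0.9]
opening: 0.0601
grip_force: 0.0
clock: 22.13
eef_pos: [0.377, -0.0316, 0.1847]
eef_rot: [-0.0, 0.997, -0.075, -0.0]
ft_force: [0.1, -0.1, -0.6]
opening: 0.0601
grip_force: 0.0
a [496.  13.] [478. 126.] mid [ 0.469  -0.2245] sep 0.1105 yaw -11.6
b [457.  43.] [479. 160.] mid [ 0.4391 -0.2038] sep 0.1239 yaw 9.2
c [593.  55.] [613. 173.] mid [ 0.4061 -0.3606] sep 0.1378 yaw 15.4
c [338.  66.] [335. 200.] mid [ 0.4254 -0.0618] sep 0.1400 yaw -9.2
d [174. 104.] [198. 188.] mid [0.4391 0.1007] sep 0.0917 yaw 1.4
b [613. 173.] [578. 269.] mid [ 0.2788 -0.3626] sep 0.1260 yaw -15.0
d [198. 188.] [199. 260.] mid [0.3498 0.1107] sep 0.0900 yaw -14.4
d [199. 260.] [247. 310.] mid [0.2665 0.1009] sep 0.0898 yaw 28.0
d [432. 260.] [435. 321.] mid [ 0.218  -0.1571] sep 0.0913 yaw 0.5
c [339. 193.] [361. 238.] mid [ 0.5187 -0.0356] sep 0.1429 yaw 25.4
b [406. 222.] [413. 265.] mid [ 0.4394 -0.2058] sep 0.1236 yaw 9.5
d [363. 224.] [364. 257.] mid [ 0.4482 -0.0744] sep 0.0924 yaw 0.1
a [363. 224.] [374. 261.] mid [ 0.4428 -0.0893] sep 0.1076 yaw 16.3
d [302. 228.] [303. 260.] mid [0.4388 0.1001] sep 0.0922 yaw 1.4
d [179. 265.] [183. 297.] mid [0.3322 0.4514] sep 0.0922 yaw 6.9
clock 22.2 pos [ 0.3767 -0.0316  0.1844] yaw -8.6 open 0.0602 grip 0.0 F [ 0.2 -1.   0. ] q6 1.43
  -> t [2.12 0.96 6.66] w [-0.    0.01  0.09]
```

Lid_c holes are at (338,66) and (335,200) in the wrist view, 140.0 mm apart, and agree with the top view. I'll pick it.

```bash

python3 -m crank '[{"jaw":50,"tx":0.6,"ty":0.3,"tz":1,"wx":0,"wy":0,"wz":0.09},{"jaw":50,"tx":1.2,"ty":0.6,"tz":2,"wx":0,"wy":0,"wz":0.09},{"jaw":50,"tx":1.8,"ty":0.92,"tz":3,"wx":0,"wy":0,"wz":0.09},{"jaw":50,"tx":2.12,"ty":0.92,"tz":3.8,"wx":0,"wy":0,"wz":0.09},{"jaw":50,"tx":2.12,"ty":0.92,"tz":4.3,"wx":0,"wy":0,"wz":0.09}]'
python3 -m crank '[{"jaw":50,"tx":0,"ty":0,"tz":0.4,"wx":0,"wy":0,"wz":0},{"jaw":50,"tx":0,"ty":0,"tz":0.8,"wx":0,"wy":0,"wz":0},{"jaw":50,"tx":0,"ty":0,"tz":1.2,"wx":0,"wy":0,"wz":0},{"jaw":50,"tx":0,"ty":0,"tz":1.3,"wx":0,"wy":0,"wz":0},{"jaw":50,"tx":0,"ty":0,"tz":1.3,"wx":0,"wy":0,"wz":0}]'
python3 -c "
from h import *
go(.4254,-.0622,.018,-9.2)
"
```

```text
clock: 22.65
eef_pos: [0.4256, -0.0626, 0.0747]
eef_rot: [-0.0, 0.997, -0.08, -0.001]
ft_force: [0.0, 0.7, 0.0]
opening: 0.0501
grip_force: 0.0
clock: 23.07
eef_pos: [0.4249, -0.0621, 0.044]
eef_rot: [-0.0, 0.997, -0.079, -0.001]
ft_force: [-0.6, -0.2, -0.1]
opening: 0.0497
grip_force: 0.0
clock 23.1 pos [ 0.4249 -0.0621  0.044 ] yaw -9.1 open 0.0497 grip 0.0 F [-0.6 -0.2 -0.1] q6 1.40
  -> t [0.02 0.   1.04] w [-0.    0.01  0.02]
```

Tub_c by the top view, with pins biased about 3 mm in y by their shadows, is near (0.634, 0.129).

```bash

python3 -m crank '[{"jaw":40,"tx":0,"ty":0,"tz":0.4,"wx":0,"wy":0,"wz":0},{"jaw":40,"tx":0,"ty":0,"tz":0.8,"wx":0,"wy":0,"wz":0},{"jaw":40,"tx":0,"ty":0,"tz":1.04,"wx":0,"wy":0,"wz":0},{"jaw":30,"tx":0,"ty":0,"tz":1.04,"wx":0,"wy":0,"wz":0},{"jaw":5,"tx":0,"ty":0,"tz":1.04,"wx":0,"wy":0,"wz":0}]'
python3 -m crank '[{"jaw":5,"tx":0,"ty":0,"tz":0,"wx":0,"wy":0,"wz":0},{"jaw":5,"tx":0,"ty":0,"tz":0,"wx":0,"wy":0,"wz":0},{"jaw":5,"tx":0,"ty":0,"tz":0,"wx":0,"wy":0,"wz":0},{"jaw":5,"tx":0,"ty":0,"tz":0,"wx":0,"wy":0,"wz":0},{"jaw":5,"tx":0,"ty":0,"tz":0,"wx":0,"wy":0,"wz":0}]'
python3 -m crank '[{"jaw":5,"tx":0,"ty":0,"tz":0,"wx":0,"wy":0,"wz":0},{"jaw":5,"tx":0,"ty":0,"tz":0,"wx":0,"wy":0,"wz":0},{"jaw":5,"tx":0,"ty":0,"tz":0,"wx":0,"wy":0,"wz":0},{"jaw":5,"tx":0,"ty":0,"tz":0,"wx":0,"wy":0,"wz":0},{"jaw":5,"tx":0,"ty":0,"tz":0,"wx":0,"wy":0,"wz":0}]'
python3 -c "
from h import *
go(.634,.129,.16,-1.6)
"
```

```text
clock: 23.48
eef_pos: [0.4248, -0.0621, 0.018]
eef_rot: [-0.0, 0.997, -0.079, -0.001]
ft_force: [-0.5, -0.6, 0.3]
opening: 0.0334
grip_force: 0.0
clock: 23.9
eef_pos: [0.4258, -0.0625, 0.019]
eef_rot: [0.0, 0.997, -0.079, 0.0]
ft_force: [0.1, -0.2, 2.4]
opening: 0.0138
grip_force: 30.0
clock: 24.32
eef_pos: [0.4258, -0.0625, 0.0189]
eef_rot: [0.0, 0.997, -0.079, 0.0]
ft_force: [0.1, 0.3, 5.5]
opening: 0.0138
grip_force: 30.0
clock 24.3 pos [ 0.4258 -0.0625  0.0189] yaw -9.1 open 0.0138 grip 30.0 F [0.1 0.3 5.5] q6 1.40
  -> t [ 7.02 -8.88 -5.64] w [ 0.   -0.01 -1.5 ]
```

```bash

python3 -m crank '[{"jaw":5,"tx":0,"ty":0,"tz":-0.5,"wx":0,"wy":0,"wz":0},{"jaw":5,"tx":0,"ty":0,"tz":-1.5,"wx":0,"wy":0,"wz":0},{"jaw":5,"tx":0,"ty":0,"tz":-2.8,"wx":0,"wy":0,"wz":0},{"jaw":5,"tx":0,"ty":0,"tz":-4.2,"wx":0,"wy":0,"wz":0},{"jaw":5,"tx":0,"ty":0,"tz":-5.6,"wx":0,"wy":0,"wz":0}]'
python3 -m crank '[{"jaw":5,"tx":0.7,"ty":-0.8,"tz":0,"wx":0,"wy":0,"wz":-0.1},{"jaw":5,"tx":1.4,"ty":-1.7,"tz":0,"wx":0,"wy":0,"wz":-0.3},{"jaw":5,"tx":2.1,"ty":-2.6,"tz":0,"wx":0,"wy":0,"wz":-0.5},{"jaw":5,"tx":2.8,"ty":-3.5,"tz":0,"wx":0,"wy":0,"wz":-0.7},{"jaw":5,"tx":3.5,"ty":-4.4,"tz":0,"wx":0,"wy":0,"wz":-0.9}]'
python3 -c "
from h import *
go(.634,.129,.16,-1.6)
"
```

```text
clock: 24.73
eef_pos: [0.4241, -0.0619, 0.1589]
eef_rot: [-0.0, 0.997, -0.079, -0.001]
ft_force: [1.2, -1.1, -0.8]
opening: 0.0137
grip_force: 30.0
clock: 25.15
eef_pos: [0.5294, 0.0335, 0.1577]
eef_rot: [0.0, 0.999, -0.04, -0.001]
ft_force: [0.4, -0.3, -1.2]
opening: 0.014
grip_force: 30.0
clock 25.1 pos [0.5294 0.0335 0.1577] yaw -4.5 open 0.0140 grip 30.0 F [ 0.4 -0.3 -1.2] q6 1.56
  -> t [ 3.87 -4.14 -0.1 ] w [ 0.    0.01 -0.59]
```

Helper to print the alignment: far-hole centre and pin tip from the enlarged wrist crop.

```bash

python3 -m crank '[{"jaw":5,"tx":0.7,"ty":-0.8,"tz":0,"wx":0,"wy":0,"wz":-0.1},{"jaw":5,"tx":1.5,"ty":-1.7,"tz":0,"wx":0,"wy":0,"wz":-0.3},{"jaw":5,"tx":2.4,"ty":-2.6,"tz":0,"wx":0,"wy":0,"wz":-0.5},{"jaw":5,"tx":3.2,"ty":-3.5,"tz":0,"wx":0,"wy":0,"wz":-0.59},{"jaw":5,"tx":3.87,"ty":-4.14,"tz":0,"wx":0,"wy":0,"wz":-0.59}]'
python3 -m crank '[{"jaw":5,"tx":0,"ty":0,"tz":0.5,"wx":0,"wy":0,"wz":0},{"jaw":5,"tx":0,"ty":0,"tz":1,"wx":0,"wy":0,"wz":0},{"jaw":5,"tx":0,"ty":0,"tz":1.6,"wx":0,"wy":0,"wz":0},{"jaw":5,"tx":0,"ty":0,"tz":2.3,"wx":0,"wy":0,"wz":0},{"jaw":5,"tx":0,"ty":0,"tz":3,"wx":0,"wy":0,"wz":0}]'
python3 -m crank '[{"jaw":5,"tx":0,"ty":0,"tz":0,"wx":0,"wy":0,"wz":0},{"jaw":5,"tx":0,"ty":0,"tz":0,"wx":0,"wy":0,"wz":0},{"jaw":5,"tx":0,"ty":0,"tz":0,"wx":0,"wy":0,"wz":0},{"jaw":5,"tx":0,"ty":0,"tz":0,"wx":0,"wy":0,"wz":0},{"jaw":5,"tx":0,"ty":0,"tz":0,"wx":0,"wy":0,"wz":0}]'
cat >> h.py <<'E'
def fit(s,half,g,fn):
    "crop of far hole, with hole fitted (dark ring) and pin seen inside"
    R=state()[1]; p=sense()['eef_pos']; u,v=proj(s,[p+R@[half,0,g-.006]])[0]; u0,v0=int(u)-30,int(v)-30
    a=s['pixels'][v0:v0+60,u0:u0+60]
    cv2.imwrite('pics/'+fn,cv2.resize(a[:,:,::-1],None,fx=8,fy=8,interpolation=cv2.INTER_CUBIC))
    gr=cv2.cvtColor(a,cv2.COLOR_RGB2GRAY)
    n,l,st,c=cv2.connectedComponentsWithStats((gr<80).astype(np.uint8)); i=1+np.argmax(st[1:,4])
    q=np.argwhere(l==i)[:,::-1].astype(np.float32); hc,hr=cv2.minEnclosingCircle(q)
    print('pred hole',u.round(1),v.round(1),'ring',np.round([u0+hc[0],v0+hc[1],hr],1),'crop org',u0,v0)
    yy,xx=np.mgrid[:60,:60]; m=((xx-hc[0])**2+(yy-hc[1])**2<(hr*.62)**2); b=gr*m
    t=(gr<gr[m].mean()-8)&m
    if t.sum()>10:
        e,r=cv2.minEnclosingCircle(np.argwhere(t)[:,::-1].astype(np.float32)); e=np.array(e)+[u0,v0]
        print('pin',e.round(1),r); A=ray(s,[e],.054)[0];B=ray(s,[[u0+hc[0],v0+hc[1]]],p[2]-g+.006)[0]
        print('pin-hole mm',((A-B)[:2]*1000).round(2),'p',p.round(4))
E
python3 -c "
from h import *
s=snap('wrist'); fit(s,.07,.0189,'w10.png'); go(.634,.129,.0785,-1.6)
"
```

```text
clock: 25.57
eef_pos: [0.6344, 0.1298, 0.1572]
eef_rot: [-0.0, 1.0, -0.014, -0.001]
ft_force: [0.2, 0.1, -1.4]
opening: 0.0141
grip_force: 30.0
clock: 25.98
eef_pos: [0.6318, 0.1269, 0.0809]
eef_rot: [0.0, 1.0, -0.015, -0.002]
ft_force: [-0.5, -0.2, -2.3]
opening: 0.0139
grip_force: 30.0
clock: 26.4
eef_pos: [0.6348, 0.1278, 0.0851]
eef_rot: [-0.0, 1.0, -0.014, 0.001]
ft_force: [-1.3, -0.9, -1.2]
opening: 0.0137
grip_force: 30.0
pred hole 314.7 128.7 ring [315.4 129.4  15.1] crop org 284 98
pin [314.  129.5] 8.732224464416504
pin-hole mm [-1.08  0.89] p [0.6347 0.1279 0.085 ]
clock 26.4 pos [0.6347 0.1279 0.085 ] yaw -1.6 open 0.0139 grip 30.0 F [-0.   0.2 -0.9] q6 1.68
  -> t [-0.03 -0.04  0.26] w [-0.   -0.02 -0.01]
```

View pics/w10.png

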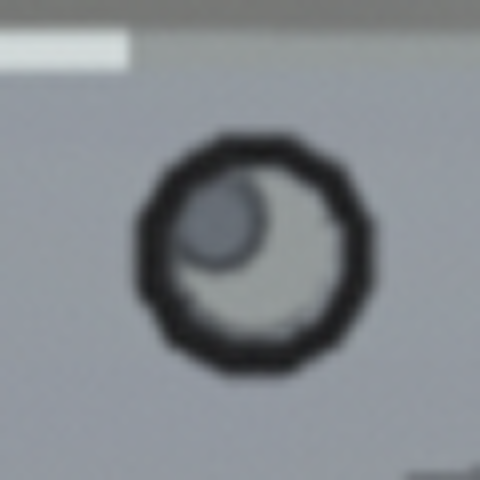

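Tip is at crop (218,222), which is pixel (311.2,125.7). The hole ring is at (315.4,129.4).

```bash

python3 -c "
from h import *
s=snap('wrist'); p=sense()['eef_pos']
a=ray(s,[[311.2,125.7]],.054); b=ray(s,[[315.6,129.5]],p[2]-.0129); print(p,a,b,(a-b)*1000)
"
```

```text
[0.63457692 0.12790657 0.08476575] [[0.7054319  0.12800418 0.054     ]] [[0.70419705 0.12545683 0.07186575]] [[  1.23484771   2.54735562 -17.86574689]]
```

```bash

python3 -m crank '[{"jaw":5,"tx":0.05,"ty":-0.1,"tz":0,"wx":0,"wy":0,"wz":0},{"jaw":5,"tx":0.05,"ty":-0.1,"tz":0.1,"wx":0,"wy":0,"wz":0},{"jaw":5,"tx":0.05,"ty":-0.1,"tz":0.2,"wx":0,"wy":0,"wz":0},{"jaw":5,"tx":0.05,"ty":-0.1,"tz":0.3,"wx":0,"wy":0,"wz":0},{"jaw":5,"tx":0.05,"ty":-0.1,"tz":0.4,"wx":0,"wy":0,"wz":0}]'
python3 -m crank '[{"jaw":5,"tx":0,"ty":0,"tz":0.1,"wx":0,"wy":0,"wz":0},{"jaw":5,"tx":0,"ty":0,"tz":0.2,"wx":0,"wy":0,"wz":0},{"jaw":5,"tx":0,"ty":0,"tz":0.3,"wx":0,"wy":0,"wz":0},{"jaw":5,"tx":0,"ty":0,"tz":0.35,"wx":0,"wy":0,"wz":0},{"jaw":5,"tx":0,"ty":0,"tz":0.35,"wx":0,"wy":0,"wz":0}]'
python3 -c "
from h import *
go(.634,.129,.0589,-1.6); print(sense()['torque'])
"
```

```text
clock: 26.92
eef_pos: [0.635, 0.1304, 0.073]
eef_rot: [0.0, 1.0, -0.014, -0.0]
ft_force: [-0.2, -1.0, -1.1]
opening: 0.0138
grip_force: 30.0
clock: 27.33
eef_pos: [0.6351, 0.1304, 0.0644]
eef_rot: [-0.0, 1.0, -0.014, -0.0]
ft_force: [0.0, -0.0, -1.6]
opening: 0.0136
grip_force: 30.0
clock 27.3 pos [0.6351 0.1304 0.0644] yaw -1.6 open 0.0136 grip 30.0 F [ 0.  -0.  -1.6] q6 1.68
  -> t [-0.04  0.06  0.22] w [-0.    0.   -0.01]
[ 0.03622137 -0.05669615  0.00071794]
```

```bash

python3 -m crank '[{"jaw":5,"tx":0,"ty":0,"tz":0.1,"wx":0,"wy":0,"wz":0},{"jaw":5,"tx":0,"ty":0,"tz":0.2,"wx":0,"wy":0,"wz":0},{"jaw":5,"tx":0,"ty":0,"tz":0.25,"wx":0,"wy":0,"wz":0},{"jaw":5,"tx":0,"ty":0,"tz":0.25,"wx":0,"wy":0,"wz":0},{"jaw":5,"tx":0,"ty":0,"tz":0.25,"wx":0,"wy":0,"wz":0}]'
python3 -m crank '[{"jaw":30,"tx":0,"ty":0,"tz":0,"wx":0,"wy":0,"wz":0},{"jaw":40,"tx":0,"ty":0,"tz":0,"wx":0,"wy":0,"wz":0},{"jaw":40,"tx":0,"ty":0,"tz":0,"wx":0,"wy":0,"wz":0},{"jaw":40,"tx":0,"ty":0,"tz":-0.05,"wx":0,"wy":0,"wz":0},{"jaw":40,"tx":0,"ty":0,"tz":-0.1,"wx":0,"wy":0,"wz":0}]'
python3 -m crank '[{"jaw":40,"tx":0,"ty":0,"tz":-0.5,"wx":0,"wy":0,"wz":0},{"jaw":40,"tx":0,"ty":0,"tz":-1.5,"wx":0,"wy":0,"wz":0},{"jaw":60,"tx":0,"ty":0,"tz":-2.8,"wx":0,"wy":0,"wz":0},{"jaw":60,"tx":0,"ty":0,"tz":-4.1,"wx":0,"wy":0,"wz":0},{"jaw":60,"tx":0,"ty":0,"tz":-5,"wx":0,"wy":0,"wz":0}]'
python3 -c "
from h import *
lids(snap('top'),v=9)
go(.4394-.045,-.205-.007,.18,9.3)
"
```

```text
clock: 27.75
eef_pos: [0.6354, 0.1304, 0.059]
eef_rot: [0.0, 1.0, -0.014, 0.0]
ft_force: [-2.1, -0.7, 2.2]
opening: 0.0137
grip_force: 30.0
clock: 28.17
eef_pos: [0.6351, 0.1303, 0.0609]
eef_rot: [0.0, 1.0, -0.014, -0.0]
ft_force: [-0.3, 0.2, -0.0]
opening: 0.0367
grip_force: 0.0
clock: 28.58
eef_pos: [0.6364, 0.1305, 0.1908]
eef_rot: [-0.0, 1.0, -0.014, 0.002]
ft_force: [2.0, -1.0, 0.8]
opening: 0.0528
grip_force: 0.0
c [343. 117.] [339. 164.] mid [ 0.7378 -0.013 ] sep 0.1397 yaw -5.7
b [406. 222.] [413. 265.] mid [ 0.4394 -0.2058] sep 0.1235 yaw 9.6
d [179. 265.] [183. 297.] mid [0.3321 0.4517] sep 0.0920 yaw 7.0
clock 28.6 pos [0.6389 0.1308 0.196 ] yaw -1.6 open 0.0552 grip 0.0 F [3.  1.  4.1] q6 1.68
  -> t [-9.39 13.98  0.51] w [-0.   -0.13 -2.19]
```

```bash

python3 -m crank '[{"jaw":60,"tx":-0.6,"ty":0.9,"tz":0,"wx":0,"wy":0,"wz":0},{"jaw":60,"tx":-1.2,"ty":1.8,"tz":0,"wx":0,"wy":0,"wz":0},{"jaw":60,"tx":-1.9,"ty":2.8,"tz":0,"wx":0,"wy":0,"wz":0},{"jaw":60,"tx":-2.6,"ty":3.8,"tz":0,"wx":0,"wy":0,"wz":0},{"jaw":60,"tx":-3.2,"ty":4.8,"tz":0,"wx":0,"wy":0,"wz":0}]'
python3 -m crank '[{"jaw":60,"tx":-0.6,"ty":0.9,"tz":0,"wx":0,"wy":0,"wz":-0.4},{"jaw":60,"tx":-1.2,"ty":1.8,"tz":0,"wx":0,"wy":0,"wz":-0.8},{"jaw":60,"tx":-1.9,"ty":2.8,"tz":0,"wx":0,"wy":0,"wz":-1.2},{"jaw":60,"tx":-2.6,"ty":3.8,"tz":0,"wx":0,"wy":0,"wz":-1.7},{"jaw":60,"tx":-3.2,"ty":4.8,"tz":0,"wx":0,"wy":0,"wz":-2.2}]'
python3 -c "
from h import *
go(.4394-.045,-.205-.007,.18,9.3)
"
```

```text
clock: 29.05
eef_pos: [0.5507, 0.0119, 0.1868]
eef_rot: [0.0, 1.0, -0.014, 0.0]
ft_force: [-0.1, -0.1, 0.2]
opening: 0.0598
grip_force: 0.0
clock: 29.47
eef_pos: [0.4674, -0.1059, 0.1869]
eef_rot: [0.0, 0.997, 0.083, 0.0]
ft_force: [1.5, -0.3, 0.1]
opening: 0.06
grip_force: 0.0
clock 29.5 pos [ 0.4674 -0.1059  0.1869] yaw 9.5 open 0.0600 grip 0.0 F [ 1.5 -0.3  0.1] q6 1.02
  -> t [-3.58  3.7   0.27] w [ 0.01 -0.01  0.04]
```

```bash

python3 -m crank '[{"jaw":60,"tx":-0.9,"ty":0.9,"tz":0,"wx":0,"wy":0,"wz":0},{"jaw":60,"tx":-1.8,"ty":1.8,"tz":0,"wx":0,"wy":0,"wz":0},{"jaw":60,"tx":-2.6,"ty":2.7,"tz":0,"wx":0,"wy":0,"wz":0},{"jaw":60,"tx":-3.2,"ty":3.3,"tz":0,"wx":0,"wy":0,"wz":0},{"jaw":60,"tx":-3.5,"ty":3.7,"tz":0,"wx":0,"wy":0,"wz":0}]'
python3 -m crank '[{"jaw":60,"tx":0,"ty":0,"tz":0,"wx":0,"wy":0,"wz":0},{"jaw":60,"tx":0,"ty":0,"tz":0,"wx":0,"wy":0,"wz":0},{"jaw":60,"tx":0,"ty":0,"tz":0,"wx":0,"wy":0,"wz":0},{"jaw":60,"tx":0,"ty":0,"tz":0,"wx":0,"wy":0,"wz":0},{"jaw":60,"tx":0,"ty":0,"tz":0,"wx":0,"wy":0,"wz":0}]'
python3 -c "
from h import *
s=snap('wrist','w11.png'); lids(s,v=25)
go(.4391,-.2045,.018,9.3)
"
```

```text
clock: 29.88
eef_pos: [0.3958, -0.2123, 0.187]
eef_rot: [0.001, 0.997, 0.081, 0.0]
ft_force: [0.4, -0.6, 0.4]
opening: 0.0599
grip_force: 0.0
clock: 30.3
eef_pos: [0.3975, -0.2097, 0.1861]
eef_rot: [-0.0, 0.997, 0.082, 0.0]
ft_force: [0.7, 0.5, -0.3]
opening: 0.06
grip_force: 0.0
d [368.   3.] [317.  86.] mid [ 0.5422 -0.2125] sep 0.0925 yaw -23.3
d [40. 60.] [ 46. 146.] mid [0.4394 0.1004] sep 0.0919 yaw 1.3
b [317.  86.] [317. 201.] mid [ 0.439  -0.2044] sep 0.1231 yaw 9.5
c [ 46. 146.] [ 58. 256.] mid [0.3235 0.0978] sep 0.1400 yaw 1.3
clock 30.4 pos [ 0.3975 -0.2097  0.1861] yaw 9.4 open 0.0595 grip 0.0 F [-0.   0.3  0.1] q6 0.74
  -> t [1.68 0.07 6.72] w [-0.   -0.    0.03]
```

Lid_b confirmed: holes (317,86)/(317,201), 123 mm apart. I'll pick it.

```bash

python3 -m crank '[{"jaw":50,"tx":0.6,"ty":0.07,"tz":1,"wx":0,"wy":0,"wz":0},{"jaw":50,"tx":1.2,"ty":0.07,"tz":2,"wx":0,"wy":0,"wz":0},{"jaw":50,"tx":1.68,"ty":0.07,"tz":3,"wx":0,"wy":0,"wz":0},{"jaw":50,"tx":1.68,"ty":0.07,"tz":4,"wx":0,"wy":0,"wz":0},{"jaw":50,"tx":1.68,"ty":0.07,"tz":5,"wx":0,"wy":0,"wz":0}]'
python3 -m crank '[{"jaw":40,"tx":0,"ty":0,"tz":0.5,"wx":0,"wy":0,"wz":0},{"jaw":40,"tx":0,"ty":0,"tz":0.7,"wx":0,"wy":0,"wz":0},{"jaw":40,"tx":0,"ty":0,"tz":0.7,"wx":0,"wy":0,"wz":0},{"jaw":40,"tx":0,"ty":0,"tz":0.7,"wx":0,"wy":0,"wz":0},{"jaw":40,"tx":0,"ty":0,"tz":0.7,"wx":0,"wy":0,"wz":0}]'
python3 -c "
from h import *
go(.4391,-.2045,.018,9.4)
"
```

```text
clock: 30.77
eef_pos: [0.4397, -0.2046, 0.0599]
eef_rot: [0.0, 0.997, 0.083, 0.0]
ft_force: [0.6, 0.3, -0.8]
opening: 0.0505
grip_force: 0.0
clock: 31.18
eef_pos: [0.4399, -0.2059, 0.0449]
eef_rot: [0.001, 0.997, 0.082, 0.001]
ft_force: [-0.4, -0.0, -0.5]
opening: 0.0405
grip_force: 0.0
clock 31.2 pos [ 0.4399 -0.2059  0.0449] yaw 9.4 open 0.0405 grip 0.0 F [-0.4 -0.  -0.5] q6 0.81
  -> t [-0.03 -0.06  1.08] w [ 0.02 -0.02 -0.  ]
```

```bash

python3 -m crank '[{"jaw":40,"tx":-0.02,"ty":-0.04,"tz":0.4,"wx":0,"wy":0,"wz":0},{"jaw":40,"tx":-0.02,"ty":-0.04,"tz":0.8,"wx":0,"wy":0,"wz":0},{"jaw":40,"tx":-0.02,"ty":-0.04,"tz":1.05,"wx":0,"wy":0,"wz":0},{"jaw":30,"tx":-0.02,"ty":-0.04,"tz":1.05,"wx":0,"wy":0,"wz":0},{"jaw":5,"tx":-0.02,"ty":-0.04,"tz":1.05,"wx":0,"wy":0,"wz":0}]'
python3 -m crank '[{"jaw":5,"tx":0,"ty":0,"tz":0,"wx":0,"wy":0,"wz":0},{"jaw":5,"tx":0,"ty":0,"tz":0,"wx":0,"wy":0,"wz":0},{"jaw":5,"tx":0,"ty":0,"tz":0,"wx":0,"wy":0,"wz":0},{"jaw":5,"tx":0,"ty":0,"tz":0,"wx":0,"wy":0,"wz":0},{"jaw":5,"tx":0,"ty":0,"tz":0,"wx":0,"wy":0,"wz":0}]'
python3 -m crank '[{"jaw":5,"tx":0,"ty":0,"tz":0,"wx":0,"wy":0,"wz":0},{"jaw":5,"tx":0,"ty":0,"tz":0,"wx":0,"wy":0,"wz":0},{"jaw":5,"tx":0,"ty":0,"tz":-0.2,"wx":0,"wy":0,"wz":0},{"jaw":5,"tx":0,"ty":0,"tz":-1,"wx":0,"wy":0,"wz":0},{"jaw":5,"tx":0,"ty":0,"tz":-2,"wx":0,"wy":0,"wz":0}]'
python3 -m crank '[{"jaw":5,"tx":0,"ty":0,"tz":-1,"wx":0,"wy":0,"wz":0},{"jaw":5,"tx":0,"ty":0,"tz":-2,"wx":0,"wy":0,"wz":0},{"jaw":5,"tx":0,"ty":0,"tz":-3,"wx":0,"wy":0,"wz":0},{"jaw":5,"tx":0,"ty":0,"tz":-3.5,"wx":0,"wy":0,"wz":0},{"jaw":5,"tx":0,"ty":0,"tz":-3.6,"wx":0,"wy":0,"wz":0}]'
python3 -c "
from h import *
go(.6345,-.139,.16,-1)
"
```

```text
clock: 31.6
eef_pos: [0.4375, -0.204, 0.0165]
eef_rot: [-0.001, 0.997, 0.082, -0.001]
ft_force: [-0.4, 0.3, -0.2]
opening: 0.0329
grip_force: 0.0
clock: 32.02
eef_pos: [0.4385, -0.2047, 0.0177]
eef_rot: [0.0, 0.997, 0.082, 0.0]
ft_force: [0.9, -1.0, 0.9]
opening: 0.0136
grip_force: 30.0
clock: 32.43
eef_pos: [0.4361, -0.203, 0.0658]
eef_rot: [-0.002, 0.997, 0.082, -0.002]
ft_force: [0.1, -1.4, -0.6]
opening: 0.0138
grip_force: 30.0
clock: 32.85
eef_pos: [0.4397, -0.2054, 0.1606]
eef_rot: [0.002, 0.997, 0.082, 0.002]
ft_force: [0.8, -0.1, -1.0]
opening: 0.0138
grip_force: 30.0
clock 32.9 pos [ 0.4397 -0.2054  0.1606] yaw 9.4 open 0.0138 grip 30.0 F [ 0.8 -0.1 -1. ] q6 0.81
  -> t [ 8.12 -1.35  0.05] w [ 0.04 -0.05  2.07]
```

```bash

python3 -m crank '[{"jaw":5,"tx":1,"ty":-0.15,"tz":0,"wx":0,"wy":0,"wz":0.4},{"jaw":5,"tx":2,"ty":-0.3,"tz":0,"wx":0,"wy":0,"wz":0.8},{"jaw":5,"tx":3,"ty":-0.5,"tz":0,"wx":0,"wy":0,"wz":1.2},{"jaw":5,"tx":4.1,"ty":-0.7,"tz":0,"wx":0,"wy":0,"wz":1.6},{"jaw":5,"tx":5.2,"ty":-0.9,"tz":0,"wx":0,"wy":0,"wz":2.1}]'
python3 -m crank '[{"jaw":5,"tx":0,"ty":0,"tz":0,"wx":0,"wy":0,"wz":0},{"jaw":5,"tx":0,"ty":0,"tz":0,"wx":0,"wy":0,"wz":0},{"jaw":5,"tx":0,"ty":0,"tz":0,"wx":0,"wy":0,"wz":0},{"jaw":5,"tx":0,"ty":0,"tz":0,"wx":0,"wy":0,"wz":0},{"jaw":5,"tx":0,"ty":0,"tz":0,"wx":0,"wy":0,"wz":0}]'
python3 -c "
from h import *
go(.6345,-.139,.16,-1.2)
s=snap('wrist','w12.png')
for z in (.04,.054): print(proj(s,[[.6345+.062,-.1403,z],[.6345-.062,-.1377,z]]))
"
```

```text
clock: 33.27
eef_pos: [0.5629, -0.1602, 0.1556]
eef_rot: [-0.001, 1.0, -0.011, -0.001]
ft_force: [-0.6, -0.5, -1.3]
opening: 0.0142
grip_force: 30.0
clock: 33.68
eef_pos: [0.5617, -0.1614, 0.1569]
eef_rot: [-0.0, 1.0, -0.01, -0.0]
ft_force: [0.1, -0.2, -1.0]
opening: 0.0135
grip_force: 30.0
clock 33.7 pos [ 0.5617 -0.1614  0.1569] yaw -1.2 open 0.0135 grip 30.0 F [ 0.1 -0.2 -1. ] q6 1.18
  -> t [ 2.89 -0.96 -0.12] w [-0.    0.01  0.  ]
[[285.33908996  39.99911037]
 [288.97041938 189.29129564]]
[[283.58576215  36.00356742]
 [287.61070146 193.33077644]]
```

View pics/w12.png

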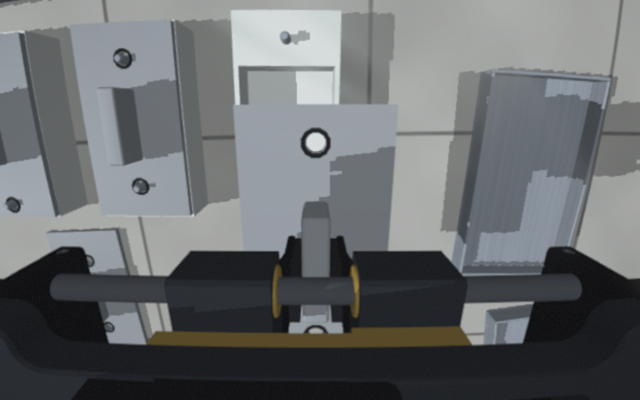

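The wrist view shows lids a and c flat on their tubs, with pin tips in the holes at (121,58) and (140,186). Tub_b's far pin is at (285,38), the held hole at (316,142) and the tray at (535,170). I'll measure the pin numerically.

```bash

python3 -c "
from h import *
s=snap('wrist'); g=cv2.cvtColor(s['pixels'],cv2.COLOR_RGB2GRAY)
print(g[28:50,274:306])
# tub b long edges at z=.04 -> yaw: rim/table intensity edges
" | sed 's/  */ /g'
```

```text
[[217 218 217 218 218 218 217 218 218 217 217 217 218 218 218 217 218 217
 218 217 218 217 218 217 217 218 218 218 218 218 218 218]
 [218 218 217 218 218 218 218 218 218 219 219 218 219 218 218 218 218 217
 218 218 218 218 218 218 218 219 218 215 216 215 215 215]
 [218 217 218 218 217 218 218 218 218 215 215 215 216 218 219 219 218 218
 218 218 217 218 217 218 216 215 213 201 195 195 194 200]
 [217 218 218 218 217 218 218 216 207 193 187 188 195 208 216 218 218 218
 218 218 218 218 218 216 203 194 188 175 167 167 167 179]
 [217 217 217 218 217 218 215 203 179 159 149 144 152 176 202 216 219 218
 219 218 219 219 219 214 186 167 164 161 159 158 158 172]
 [217 217 217 218 218 216 204 178 157 150 148 143 132 137 168 204 218 219
 219 216 214 214 215 208 180 161 158 159 159 159 160 166]
 [217 218 217 218 217 212 187 161 153 157 159 157 146 126 134 182 210 216
 212 198 189 186 186 183 168 160 159 159 158 159 159 161]
 [217 217 217 217 215 205 175 156 156 160 160 161 156 129 110 142 175 184
 182 171 163 161 163 163 159 159 160 159 159 159 160 160]
 [217 216 217 217 215 199 168 154 158 160 16
[... 1081 characters left out ...]
83 191 211 218 218 219 218 219 218 218]
 [213 213 213 214 214 215 215 215 214 210 198 180 176 187 203 215 217 218
 218 215 214 213 214 215 217 218 218 219 218 218 218 219]
 [213 213 214 213 214 215 214 214 215 217 215 213 211 214 217 218 217 218
 217 218 218 218 219 218 218 218 218 218 219 218 218 218]
 [213 213 212 213 214 213 214 214 214 214 216 215 217 217 217 217 217 217
 217 217 218 218 218 218 218 218 218 218 218 219 218 218]
 [213 213 213 213 214 213 214 214 214 214 214 216 215 216 216 217 217 217
 217 217 217 218 218 218 218 218 218 218 219 218 219 218]
 [212 212 212 213 213 212 213 213 214 214 215 214 215 215 216 215 216 216
 217 217 217 217 218 217 217 217 218 218 218 218 218 218]]
```

```bash

python3 -m crank '[{"jaw":5,"tx":0.8,"ty":-0.3,"tz":0.2,"wx":0,"wy":0,"wz":0},{"jaw":5,"tx":1.6,"ty":-0.6,"tz":0.8,"wx":0,"wy":0,"wz":0},{"jaw":5,"tx":2.4,"ty":-0.9,"tz":1.5,"wx":0,"wy":0,"wz":0},{"jaw":5,"tx":2.89,"ty":-0.97,"tz":2.2,"wx":0,"wy":0,"wz":0},{"jaw":5,"tx":2.89,"ty":-0.97,"tz":2.9,"wx":0,"wy":0,"wz":0}]'
python3 -m crank '[{"jaw":5,"tx":0,"ty":0,"tz":0,"wx":0,"wy":0,"wz":0},{"jaw":5,"tx":0,"ty":0,"tz":0,"wx":0,"wy":0,"wz":0},{"jaw":5,"tx":0,"ty":0,"tz":0,"wx":0,"wy":0,"wz":0},{"jaw":5,"tx":0,"ty":0,"tz":0,"wx":0,"wy":0,"wz":0},{"jaw":5,"tx":0,"ty":0,"tz":0,"wx":0,"wy":0,"wz":0}]'
python3 -m crank '[{"jaw":5,"tx":0,"ty":0,"tz":0,"wx":0,"wy":0,"wz":0},{"jaw":5,"tx":0,"ty":0,"tz":0,"wx":0,"wy":0,"wz":0},{"jaw":5,"tx":0,"ty":0,"tz":0,"wx":0,"wy":0,"wz":0},{"jaw":5,"tx":0,"ty":0,"tz":0,"wx":0,"wy":0,"wz":0},{"jaw":5,"tx":0,"ty":0,"tz":0,"wx":0,"wy":0,"wz":0}]'
python3 -c "
from h import *
s=snap('wrist'); fit(s,.062,.0177,'w13.png'); go(.6345,-.139,.0577,-1.2)
R=state()[1]; p=sense()['eef_pos']; u,v=proj(s,[p+R@[.062,0,.0117]])[0].astype(int)
np.set_printoptions(linewidth=200)
print(u,v);print(cv2.cvtColor(s['pixels'],cv2.COLOR_RGB2GRAY)[v-15:v+16,u-15:u+16])
"
```

```text
clock: 34.2
eef_pos: [0.6377, -0.1382, 0.0848]
eef_rot: [0.0, 1.0, -0.01, 0.001]
ft_force: [-0.5, -0.2, -1.2]
opening: 0.0138
grip_force: 30.0
clock: 34.62
eef_pos: [0.6363, -0.1389, 0.0867]
eef_rot: [0.0, 1.0, -0.01, 0.001]
ft_force: [0.1, 0.6, -0.9]
opening: 0.0141
grip_force: 30.0
clock: 35.03
eef_pos: [0.6355, -0.1383, 0.0848]
eef_rot: [0.0, 1.0, -0.01, 0.0]
ft_force: [0.3, -0.8, -1.4]
opening: 0.0138
grip_force: 30.0
pred hole 314.9 144.1 ring [315.  142.6  14.9] crop org 284 114
pin [314.9 142.5] 9.073525428771973
pin-hole mm [-1.84  0.16] p [ 0.6355 -0.1383  0.0848]
clock 35.1 pos [ 0.6355 -0.1383  0.0848] yaw -1.1 open 0.0141 grip 30.0 F [-0.3 -0.2 -1. ] q6 1.26
  -> t [-0.04  0.03  1.08] w [-0.    0.    0.01]
314 144
[[161 161 160 161 160 161 160 155 147 121  92  71  50  40  42  44  41  43  43  43  45  57  84 113 137 153 159 161 160 160 160]
 [161 160 161 162 161 157 149 125 101  76  53  42  36  35  36  36  35  36  36  38  35  38  47  68  94 119 139 155 162 162 162]
 [162 161 162 163 157 138 115  82  57  42  36  34  39  45  48  48  48  52  51  48  44  36  33  38  53  71  96 
[... 2873 characters left out ...]
 46  43  44  45  46  40  38  36  36  44  65  91 123 150 160 161]
 [161 160 160 160 161 157 145 121  96  70  48  37  38  39  38  35  35  36  35  36  39  35  44  66  91 118 142 153 160 161 161]
 [160 161 160 160 160 161 159 155 144 123  94  61  40  38  39  37  37  35  37  35  38  47  77 116 144 154 160 160 162 161 160]
 [160 160 160 159 160 161 161 160 159 153 139 109  78  70  70  70  71  70  69  72  76  91 120 150 160 161 160 160 160 161 160]
 [160 159 160 159 160 159 159 160 161 160 159 146 129 126 126 128 126 127 127 127 134 144 153 159 160 160 159 160 160 159 159]
 [160 160 161 161 159 159 159 160 160 160 160 158 155 156 156 156 156 155 155 156 157 160 161 161 160 160 160 159 161 159 160]]
```

```bash

python3 -c "
from h import *
s=snap('wrist'); p=sense()['eef_pos']
a=ray(s,[[316.6,140.7]],.054); b=ray(s,[[315.0,142.6]],p[2]-.0117); print(p,a,b,(a-b)*1000)
"
```

```text
[ 0.63545235 -0.13825549  0.08472462] [[ 0.69742681 -0.14046666  0.054     ]] [[ 0.69825397 -0.13958667  0.07302462]] [[ -0.82715852  -0.87999151 -19.02461633]]
```

```bash

python3 -m crank '[{"jaw":5,"tx":-0.03,"ty":0.035,"tz":0,"wx":0,"wy":0,"wz":0},{"jaw":5,"tx":-0.03,"ty":0.035,"tz":0.1,"wx":0,"wy":0,"wz":0},{"jaw":5,"tx":-0.03,"ty":0.035,"tz":0.2,"wx":0,"wy":0,"wz":0},{"jaw":5,"tx":-0.03,"ty":0.035,"tz":0.3,"wx":0,"wy":0,"wz":0},{"jaw":5,"tx":-0.03,"ty":0.035,"tz":0.4,"wx":0,"wy":0,"wz":0}]'
python3 -m crank '[{"jaw":5,"tx":0,"ty":0,"tz":0.1,"wx":0,"wy":0,"wz":0},{"jaw":5,"tx":0,"ty":0,"tz":0.2,"wx":0,"wy":0,"wz":0},{"jaw":5,"tx":0,"ty":0,"tz":0.3,"wx":0,"wy":0,"wz":0},{"jaw":5,"tx":0,"ty":0,"tz":0.4,"wx":0,"wy":0,"wz":0},{"jaw":5,"tx":0,"ty":0,"tz":0.4,"wx":0,"wy":0,"wz":0}]'
python3 -c "
from h import *
go(.6345,-.139,.0577,-1.2); print(sense()['torque'])
"
```

```text
clock: 35.55
eef_pos: [0.6346, -0.1391, 0.0743]
eef_rot: [-0.0, 1.0, -0.01, -0.0]
ft_force: [0.1, -0.4, -1.5]
opening: 0.0137
grip_force: 30.0
clock: 35.97
eef_pos: [0.6343, -0.139, 0.064]
eef_rot: [-0.0, 1.0, -0.01, -0.0]
ft_force: [0.4, 0.3, -2.0]
opening: 0.0139
grip_force: 30.0
clock 36.0 pos [ 0.6343 -0.139   0.064 ] yaw -1.1 open 0.0139 grip 30.0 F [ 0.4  0.3 -2. ] q6 1.25
  -> t [0.01 0.   0.25] w [-0.    0.01  0.01]
[ 0.05245742  0.0046098  -0.03931038]
```

Going on the pins freely. I'll seat, release and go for lid_d at (0.439, 0.1005), yaw 1.5.

```bash

python3 -m crank '[{"jaw":5,"tx":0,"ty":0,"tz":0.1,"wx":0,"wy":0,"wz":0},{"jaw":5,"tx":0,"ty":0,"tz":0.2,"wx":0,"wy":0,"wz":0},{"jaw":5,"tx":0,"ty":0,"tz":0.28,"wx":0,"wy":0,"wz":0},{"jaw":5,"tx":0,"ty":0,"tz":0.28,"wx":0,"wy":0,"wz":0},{"jaw":5,"tx":0,"ty":0,"tz":0.28,"wx":0,"wy":0,"wz":0}]'
python3 -m crank '[{"jaw":30,"tx":0,"ty":0,"tz":0,"wx":0,"wy":0,"wz":0},{"jaw":40,"tx":0,"ty":0,"tz":0,"wx":0,"wy":0,"wz":0},{"jaw":40,"tx":0,"ty":0,"tz":0,"wx":0,"wy":0,"wz":0},{"jaw":40,"tx":0,"ty":0,"tz":-0.05,"wx":0,"wy":0,"wz":0},{"jaw":40,"tx":0,"ty":0,"tz":-0.1,"wx":0,"wy":0,"wz":0}]'
python3 -m crank '[{"jaw":40,"tx":0,"ty":0,"tz":-0.5,"wx":0,"wy":0,"wz":0},{"jaw":40,"tx":0,"ty":0,"tz":-1.5,"wx":0,"wy":0,"wz":0},{"jaw":60,"tx":0,"ty":0,"tz":-2.8,"wx":0,"wy":0,"wz":0},{"jaw":60,"tx":0,"ty":0,"tz":-4.1,"wx":0,"wy":0,"wz":0},{"jaw":60,"tx":0,"ty":0,"tz":-5,"wx":0,"wy":0,"wz":0}]'
python3 -c "
from h import *
go(.394,.1,.18,1.4)
"
```

```text
clock: 36.38
eef_pos: [0.6348, -0.1391, 0.0577]
eef_rot: [-0.0, 1.0, -0.01, 0.0]
ft_force: [-0.2, 0.4, -0.6]
opening: 0.0139
grip_force: 30.0
clock: 36.8
eef_pos: [0.6348, -0.1392, 0.0604]
eef_rot: [0.0, 1.0, -0.01, 0.0]
ft_force: [0.4, 0.2, -0.1]
opening: 0.0364
grip_force: 0.0
clock: 37.22
eef_pos: [0.6359, -0.1396, 0.1901]
eef_rot: [0.001, 1.0, -0.01, 0.002]
ft_force: [0.6, 1.1, 0.6]
opening: 0.0527
grip_force: 0.0
clock 37.2 pos [ 0.6359 -0.1396  0.1901] yaw -1.1 open 0.0527 grip 0.0 F [0.6 1.1 0.6] q6 1.25
  -> t [-9.87 -9.39  0.35] w [ 0.02 -0.05 -0.51]
```

```bash

python3 -m crank '[{"jaw":60,"tx":-1,"ty":-1,"tz":0,"wx":0,"wy":0,"wz":0},{"jaw":60,"tx":-2,"ty":-2,"tz":0,"wx":0,"wy":0,"wz":-0.1},{"jaw":60,"tx":-3,"ty":-3,"tz":0,"wx":0,"wy":0,"wz":-0.2},{"jaw":60,"tx":-4,"ty":-4,"tz":0,"wx":0,"wy":0,"wz":-0.3},{"jaw":60,"tx":-5,"ty":-5,"tz":0,"wx":0,"wy":0,"wz":-0.5}]'
python3 -m crank '[{"jaw":60,"tx":-1,"ty":-1,"tz":0,"wx":0,"wy":0,"wz":0},{"jaw":60,"tx":-2,"ty":-2,"tz":0,"wx":0,"wy":0,"wz":0},{"jaw":60,"tx":-3,"ty":-3,"tz":0,"wx":0,"wy":0,"wz":0},{"jaw":60,"tx":-4,"ty":-3.8,"tz":0,"wx":0,"wy":0,"wz":0},{"jaw":60,"tx":-4.7,"ty":-4.3,"tz":0,"wx":0,"wy":0,"wz":0}]'
python3 -m crank '[{"jaw":60,"tx":0,"ty":0,"tz":0,"wx":0,"wy":0,"wz":0},{"jaw":60,"tx":0,"ty":0,"tz":0,"wx":0,"wy":0,"wz":0},{"jaw":60,"tx":0,"ty":0,"tz":0,"wx":0,"wy":0,"wz":0},{"jaw":60,"tx":0,"ty":0,"tz":0,"wx":0,"wy":0,"wz":0},{"jaw":60,"tx":0,"ty":0,"tz":0,"wx":0,"wy":0,"wz":0}]'
python3 -c "
from h import *
lids(snap('wrist','w14.png'),v=25); lids(snap('top','t14.png'),v=9)
go(.4392,.1005,.018,1.4)
"
```

```text
clock: 37.63
eef_pos: [0.5112, -0.0108, 0.1864]
eef_rot: [0.0, 1.0, 0.012, 0.001]
ft_force: [0.5, 0.6, 0.5]
opening: 0.0603
grip_force: 0.0
clock: 38.05
eef_pos: [0.3903, 0.0945, 0.1861]
eef_rot: [-0.0, 1.0, 0.012, 0.0]
ft_force: [0.2, -0.4, -1.0]
opening: 0.0598
grip_force: 0.0
clock: 38.47
eef_pos: [0.393, 0.0923, 0.1856]
eef_rot: [0.0, 1.0, 0.011, 0.0]
ft_force: [1.2, 0.2, 0.0]
opening: 0.0598
grip_force: 0.0
d [273.   4.] [307.  98.] mid [0.5286 0.12  ] sep 0.0944 yaw 21.5
d [307.  98.] [308. 184.] mid [0.4389 0.1014] sep 0.0918 yaw 1.6
a [ 12. 191.] [ 66. 266.] mid [0.3297 0.4319] sep 0.1097 yaw 27.1
a [ 12. 191.] [ 60. 270.] mid [0.3265 0.4375] sep 0.1110 yaw 20.4
d [290. 199.] [302. 228.] mid [0.5264 0.118 ] sep 0.0892 yaw 22.0
c [307. 252.] [324. 298.] mid [0.3514 0.0632] sep 0.1397 yaw 20.4
d [179. 265.] [183. 297.] mid [0.3322 0.4517] sep 0.0923 yaw 7.3
clock 38.6 pos [0.3927 0.0925 0.1853] yaw 1.3 open 0.0600 grip 0.0 F [-0.4  0.9 -0.8] q6 1.58
  -> t [ 1.87 -0.28  6.69] w [ 0.    0.   -0.02]
```

Lid_d (grey, not the green one at (181,281) in the top view) has holes at (307,98) and (308,184), 92 mm apart. I'll pick it.

```bash

python3 -m crank '[{"jaw":50,"tx":0.6,"ty":-0.3,"tz":1,"wx":0,"wy":0,"wz":0},{"jaw":50,"tx":1.2,"ty":-0.3,"tz":2,"wx":0,"wy":0,"wz":0},{"jaw":50,"tx":1.86,"ty":-0.3,"tz":3,"wx":0,"wy":0,"wz":0},{"jaw":50,"tx":1.86,"ty":-0.3,"tz":4,"wx":0,"wy":0,"wz":0},{"jaw":50,"tx":1.86,"ty":-0.3,"tz":5,"wx":0,"wy":0,"wz":0}]'
python3 -m crank '[{"jaw":40,"tx":0,"ty":0,"tz":0.5,"wx":0,"wy":0,"wz":0},{"jaw":40,"tx":0,"ty":0,"tz":0.7,"wx":0,"wy":0,"wz":0},{"jaw":40,"tx":0,"ty":0,"tz":0.7,"wx":0,"wy":0,"wz":0},{"jaw":40,"tx":0,"ty":0,"tz":0.7,"wx":0,"wy":0,"wz":0},{"jaw":40,"tx":0,"ty":0,"tz":0.7,"wx":0,"wy":0,"wz":0}]'
python3 -c "
from h import *
go(.4389,.101,.018,1.4)
"
```

```text
clock: 38.98
eef_pos: [0.4395, 0.1012, 0.059]
eef_rot: [0.0, 1.0, 0.011, 0.0]
ft_force: [-0.4, 0.2, -0.4]
opening: 0.05
grip_force: 0.0
clock: 39.4
eef_pos: [0.4398, 0.1015, 0.044]
eef_rot: [-0.0, 1.0, 0.012, 0.001]
ft_force: [0.6, -0.3, 0.1]
opening: 0.0407
grip_force: 0.0
clock 39.4 pos [0.4398 0.1015 0.044 ] yaw 1.3 open 0.0407 grip 0.0 F [ 0.6 -0.3  0.1] q6 1.60
  -> t [-0.04  0.02  1.04] w [-0.   -0.03 -0.01]
```

Grip lid_d, lift, and measure the tray by its top-view outline.

```bash

python3 -m crank '[{"jaw":40,"tx":-0.02,"ty":0,"tz":0.4,"wx":0,"wy":0,"wz":0},{"jaw":40,"tx":-0.02,"ty":0,"tz":0.8,"wx":0,"wy":0,"wz":0},{"jaw":40,"tx":-0.02,"ty":0,"tz":1.04,"wx":0,"wy":0,"wz":0},{"jaw":30,"tx":-0.02,"ty":0,"tz":1.04,"wx":0,"wy":0,"wz":0},{"jaw":5,"tx":-0.02,"ty":0,"tz":1.04,"wx":0,"wy":0,"wz":0}]'
python3 -m crank '[{"jaw":5,"tx":0,"ty":0,"tz":0,"wx":0,"wy":0,"wz":0},{"jaw":5,"tx":0,"ty":0,"tz":0,"wx":0,"wy":0,"wz":0},{"jaw":5,"tx":0,"ty":0,"tz":0,"wx":0,"wy":0,"wz":0},{"jaw":5,"tx":0,"ty":0,"tz":0,"wx":0,"wy":0,"wz":0},{"jaw":5,"tx":0,"ty":0,"tz":0,"wx":0,"wy":0,"wz":0}]'
python3 -m crank '[{"jaw":5,"tx":0,"ty":0,"tz":0,"wx":0,"wy":0,"wz":0},{"jaw":5,"tx":0,"ty":0,"tz":0,"wx":0,"wy":0,"wz":0},{"jaw":5,"tx":0,"ty":0,"tz":-0.2,"wx":0,"wy":0,"wz":0},{"jaw":5,"tx":0,"ty":0,"tz":-1,"wx":0,"wy":0,"wz":0},{"jaw":5,"tx":0,"ty":0,"tz":-2,"wx":0,"wy":0,"wz":0}]'
python3 -m crank '[{"jaw":5,"tx":0,"ty":0,"tz":-1,"wx":0,"wy":0,"wz":0},{"jaw":5,"tx":0,"ty":0,"tz":-2,"wx":0,"wy":0,"wz":0},{"jaw":5,"tx":0,"ty":0,"tz":-3,"wx":0,"wy":0,"wz":0},{"jaw":5,"tx":0,"ty":0,"tz":-3.5,"wx":0,"wy":0,"wz":0},{"jaw":5,"tx":0,"ty":0,"tz":-3.6,"wx":0,"wy":0,"wz":0}]'
python3 -c "
from h import *
s=snap('top')
# tray outer corners from the enlarged crop c2 (x/3+320, y/3+130): rim z .022
c=np.array([[388,94],[516,96],[512,312],[385,308]])/3+[320,130]
X=ray(s,c,.022); print(X.round(4)); m=X.mean(0); print(m,[np.linalg.norm(X[i]-X[i-1]).round(4) for i in range(4)])
e=X[0]-X[3]+X[1]-X[2]; y=np.degrees(np.arctan2(e[1],e[0])); print('yaw',y)
go(m[0],m[1],.16,y)
"
```

```text
clock: 39.82
eef_pos: [0.4373, 0.1015, 0.016]
eef_rot: [0.0, 1.0, 0.012, -0.001]
ft_force: [-0.7, -0.2, 0.3]
opening: 0.033
grip_force: 0.0
clock: 40.23
eef_pos: [0.4384, 0.1016, 0.0171]
eef_rot: [-0.0, 1.0, 0.012, 0.0]
ft_force: [0.2, 0.3, 0.9]
opening: 0.0139
grip_force: 30.0
clock: 40.65
eef_pos: [0.4355, 0.1014, 0.0654]
eef_rot: [0.0, 1.0, 0.012, -0.003]
ft_force: [0.4, 0.1, -1.0]
opening: 0.0141
grip_force: 30.0
clock: 41.07
eef_pos: [0.4398, 0.1017, 0.16]
eef_rot: [-0.0, 1.0, 0.012, 0.003]
ft_force: [-0.8, -0.5, -0.8]
opening: 0.0137
grip_force: 30.0
[[ 0.6727 -0.3217  0.022 ]
 [ 0.6707 -0.446   0.022 ]
 [ 0.4644 -0.4359  0.022 ]
 [ 0.4692 -0.314   0.022 ]]
[ 0.5692405 -0.3793966  0.022    ] [np.float64(0.2037), np.float64(0.1243), np.float64(0.2065), np.float64(0.1219)]
yaw -2.4888946702725314
clock 41.1 pos [0.4391 0.1017 0.1587] yaw 1.4 open 0.0138 grip 30.0 F [ 0.6  0.2 -1. ] q6 1.60
  -> t [ 4.75 19.36 -0.04] w [-0.   -0.04  0.77]
```

```bash

python3 -m crank '[{"jaw":5,"tx":0.2,"ty":0.9,"tz":0,"wx":0,"wy":0,"wz":0},{"jaw":5,"tx":0.5,"ty":1.9,"tz":0,"wx":0,"wy":0,"wz":0},{"jaw":5,"tx":0.8,"ty":3,"tz":0,"wx":0,"wy":0,"wz":0.1},{"jaw":5,"tx":1.1,"ty":4.1,"tz":0,"wx":0,"wy":0,"wz":0.2},{"jaw":5,"tx":1.3,"ty":5.2,"tz":0,"wx":0,"wy":0,"wz":0.2}]'
python3 -m crank '[{"jaw":5,"tx":0.2,"ty":1,"tz":0,"wx":0,"wy":0,"wz":0},{"jaw":5,"tx":0.5,"ty":2,"tz":0,"wx":0,"wy":0,"wz":0},{"jaw":5,"tx":0.8,"ty":3,"tz":0,"wx":0,"wy":0,"wz":0.1},{"jaw":5,"tx":1.1,"ty":4,"tz":0,"wx":0,"wy":0,"wz":0.2},{"jaw":5,"tx":1.3,"ty":5,"tz":0,"wx":0,"wy":0,"wz":0.3}]'
python3 -m crank '[{"jaw":5,"tx":0.2,"ty":1,"tz":0,"wx":0,"wy":0,"wz":0},{"jaw":5,"tx":0.5,"ty":2,"tz":0,"wx":0,"wy":0,"wz":0},{"jaw":5,"tx":0.8,"ty":3,"tz":0,"wx":0,"wy":0,"wz":0.1},{"jaw":5,"tx":1.1,"ty":4,"tz":0,"wx":0,"wy":0,"wz":0.2},{"jaw":5,"tx":1.3,"ty":5,"tz":0,"wx":0,"wy":0,"wz":0.3}]'
python3 -c "
from h import *
go(.569,-.379,.09,-2.5)
"
```

```text
clock: 41.53
eef_pos: [0.4728, -0.0286, 0.155]
eef_rot: [-0.0, 1.0, 0.003, -0.001]
ft_force: [0.5, -0.4, -1.5]
opening: 0.014
grip_force: 30.0
clock: 41.95
eef_pos: [0.5061, -0.1532, 0.1546]
eef_rot: [-0.001, 1.0, -0.01, -0.001]
ft_force: [0.1, -0.1, -0.7]
opening: 0.0137
grip_force: 30.0
clock: 42.37
eef_pos: [0.5362, -0.2786, 0.1543]
eef_rot: [-0.001, 1.0, -0.023, -0.001]
ft_force: [0.3, 0.2, -0.8]
opening: 0.0137
grip_force: 30.0
clock 42.4 pos [ 0.5362 -0.2786  0.1543] yaw -2.7 open 0.0137 grip 30.0 F [ 0.3  0.2 -0.8] q6 1.01
  -> t [1.51 3.96 2.56] w [-0.02  0.03 -0.03]
```

```bash

python3 -m crank '[{"jaw":5,"tx":0.4,"ty":1,"tz":0,"wx":0,"wy":0,"wz":0},{"jaw":5,"tx":0.8,"ty":2,"tz":0.2,"wx":0,"wy":0,"wz":0},{"jaw":5,"tx":1.2,"ty":3,"tz":0.8,"wx":0,"wy":0,"wz":0},{"jaw":5,"tx":1.5,"ty":3.8,"tz":1.4,"wx":0,"wy":0,"wz":0},{"jaw":5,"tx":1.5,"ty":3.96,"tz":2.2,"wx":0,"wy":0,"wz":0}]'
python3 -m crank '[{"jaw":5,"tx":0,"ty":0,"tz":0.3,"wx":0,"wy":0,"wz":0},{"jaw":5,"tx":0,"ty":0,"tz":0.6,"wx":0,"wy":0,"wz":0},{"jaw":5,"tx":0,"ty":0,"tz":0.6,"wx":0,"wy":0,"wz":0},{"jaw":5,"tx":0,"ty":0,"tz":0.6,"wx":0,"wy":0,"wz":0},{"jaw":5,"tx":0,"ty":0,"tz":0.6,"wx":0,"wy":0,"wz":0}]'
python3 -m crank '[{"jaw":5,"tx":0,"ty":0,"tz":0,"wx":0,"wy":0,"wz":0},{"jaw":5,"tx":0,"ty":0,"tz":0,"wx":0,"wy":0,"wz":0},{"jaw":5,"tx":0,"ty":0,"tz":0,"wx":0,"wy":0,"wz":0},{"jaw":5,"tx":0,"ty":0,"tz":0,"wx":0,"wy":0,"wz":0},{"jaw":5,"tx":0,"ty":0,"tz":0,"wx":0,"wy":0,"wz":0}]'
python3 -c "
from h import *
s=snap('wrist'); fit(s,.046,.0171,'w15.png')
go(.569,-.379,.0201,-2.5)
"
```

```text
clock: 42.78
eef_pos: [0.5701, -0.3821, 0.1001]
eef_rot: [0.001, 1.0, -0.024, 0.0]
ft_force: [-0.7, 0.0, -0.6]
opening: 0.0139
grip_force: 30.0
clock: 43.2
eef_pos: [0.5704, -0.3783, 0.088]
eef_rot: [0.0, 1.0, -0.023, 0.001]
ft_force: [0.1, -1.1, 0.0]
opening: 0.0139
grip_force: 30.0
clock: 43.62
eef_pos: [0.5699, -0.3787, 0.0872]
eef_rot: [0.0, 1.0, -0.023, 0.0]
ft_force: [0.4, 0.2, -1.0]
opening: 0.0139
grip_force: 30.0
pred hole 314.9 174.0 ring [315.7 173.   14.6] crop org 284 144
pin [315.5 175. ] 8.558721542358398
pin-hole mm [-5.63  0.38] p [ 0.5699 -0.3787  0.087 ]
clock 43.7 pos [ 0.5699 -0.3787  0.087 ] yaw -2.6 open 0.0137 grip 30.0 F [-0.2  0.  -0.9] q6 0.92
  -> t [-0.04  0.01  2.68] w [ 0.   -0.   -0.03]
```

Lid is held true (hole at its predicted pixel). I'll lower it into the tray and release.

```bash

python3 -m crank '[{"jaw":5,"tx":-0.04,"ty":0,"tz":0.5,"wx":0,"wy":0,"wz":0},{"jaw":5,"tx":-0.04,"ty":0,"tz":1,"wx":0,"wy":0,"wz":0},{"jaw":5,"tx":-0.04,"ty":0,"tz":1.5,"wx":0,"wy":0,"wz":0},{"jaw":5,"tx":-0.04,"ty":0,"tz":1.9,"wx":0,"wy":0,"wz":0},{"jaw":5,"tx":-0.04,"ty":0,"tz":2.2,"wx":0,"wy":0,"wz":0}]'
python3 -m crank '[{"jaw":5,"tx":0,"ty":0,"tz":0.15,"wx":0,"wy":0,"wz":0},{"jaw":5,"tx":0,"ty":0,"tz":0.3,"wx":0,"wy":0,"wz":0},{"jaw":5,"tx":0,"ty":0,"tz":0.4,"wx":0,"wy":0,"wz":0},{"jaw":5,"tx":0,"ty":0,"tz":0.47,"wx":0,"wy":0,"wz":0},{"jaw":5,"tx":0,"ty":0,"tz":0.47,"wx":0,"wy":0,"wz":0}]'
python3 -c "
from h import *
go(.569,-.379,.0201,-2.5)
"
```

```text
clock: 44.08
eef_pos: [0.5675, -0.3776, 0.0287]
eef_rot: [-0.001, 1.0, -0.023, -0.001]
ft_force: [-0.4, 0.5, -1.2]
opening: 0.0139
grip_force: 30.0
clock: 44.5
eef_pos: [0.5692, -0.3789, 0.0205]
eef_rot: [0.0, 1.0, -0.023, 0.0]
ft_force: [-0.9, -0.3, -1.4]
opening: 0.0137
grip_force: 30.0
clock 44.5 pos [ 0.5692 -0.3789  0.0205] yaw -2.6 open 0.0137 grip 30.0 F [-0.9 -0.3 -1.4] q6 0.91
  -> t [-0.01  0.01  0.02] w [ 0.01 -0.01 -0.03]
```

```bash

python3 -m crank '[{"jaw":5,"tx":0,"ty":0,"tz":0.04,"wx":0,"wy":0,"wz":0},{"jaw":30,"tx":0,"ty":0,"tz":0.04,"wx":0,"wy":0,"wz":0},{"jaw":40,"tx":0,"ty":0,"tz":0.04,"wx":0,"wy":0,"wz":0},{"jaw":40,"tx":0,"ty":0,"tz":0,"wx":0,"wy":0,"wz":0},{"jaw":40,"tx":0,"ty":0,"tz":-0.05,"wx":0,"wy":0,"wz":0}]'
python3 -m crank '[{"jaw":40,"tx":0,"ty":0,"tz":-0.5,"wx":0,"wy":0,"wz":0},{"jaw":40,"tx":0,"ty":0,"tz":-1.5,"wx":0,"wy":0,"wz":0},{"jaw":60,"tx":0,"ty":0,"tz":-2.8,"wx":0,"wy":0,"wz":0},{"jaw":60,"tx":0,"ty":0,"tz":-4.1,"wx":0,"wy":0,"wz":0},{"jaw":60,"tx":0,"ty":0,"tz":-5.4,"wx":0,"wy":0,"wz":0}]'
python3 -m crank '[{"jaw":60,"tx":-0.9,"ty":0.9,"tz":0,"wx":0,"wy":0,"wz":0},{"jaw":60,"tx":-1.9,"ty":1.9,"tz":0,"wx":0,"wy":0,"wz":0},{"jaw":60,"tx":-2.9,"ty":2.9,"tz":-0.2,"wx":0,"wy":0,"wz":0},{"jaw":60,"tx":-3.9,"ty":3.9,"tz":-0.5,"wx":0,"wy":0,"wz":0},{"jaw":60,"tx":-4.9,"ty":4.9,"tz":-0.8,"wx":0,"wy":0,"wz":0}]'
python3 -m crank '[{"jaw":60,"tx":-1,"ty":1,"tz":0,"wx":0,"wy":0,"wz":0},{"jaw":60,"tx":-2,"ty":2,"tz":0,"wx":0,"wy":0,"wz":0},{"jaw":60,"tx":-2.8,"ty":2.8,"tz":0,"wx":0,"wy":0,"wz":0},{"jaw":60,"tx":-2.8,"ty":2.8,"tz":0,"wx":0,"wy":0,"wz":0},{"jaw":60,"tx":-2.8,"ty":2.8,"tz":0,"wx":0,"wy":0,"wz":0}]'
python3 -c "
from h import *
s=snap('top'); t=snap('scene')
a=cv2.resize(s['pixels'][90:260,150:510],(800,378),interpolation=cv2.INTER_CUBIC); b=cv2.resize(t['pixels'][150:270,180:460],(518,222),interpolation=cv2.INTER_CUBIC)
o=np.zeros((600,800,3),np.uint8); o[:378]=a; o[378:600,:518]=b
cv2.imwrite('pics/fin.png',o[:,:,::-1])
print(sense()['clock'],sense()['eef_pos'])
soapfind(s); lids(s,.046,v=9); lids(s,.009,v=9)
"
```

```text
clock: 44.92
eef_pos: [0.5688, -0.3786, 0.0214]
eef_rot: [0.0, 1.0, -0.023, 0.0]
ft_force: [-0.1, 0.1, -0.5]
opening: 0.0331
grip_force: 0.0
clock: 45.33
eef_pos: [0.5687, -0.3785, 0.1587]
eef_rot: [0.0, 1.0, -0.023, 0.0]
ft_force: [1.1, -0.0, -0.1]
opening: 0.0526
grip_force: 0.0
clock: 45.75
eef_pos: [0.4396, -0.4961, 0.1776]
eef_rot: [0.0, 1.0, -0.023, 0.0]
ft_force: [0.5, -0.4, -0.7]
opening: 0.0596
grip_force: 0.0
clock: 46.17
eef_pos: [0.3663, -0.5633, 0.1773]
eef_rot: [0.0, 1.0, -0.025, 0.0]
ft_force: [0.3, 0.9, 0.8]
opening: 0.0599
grip_force: 0.0
46.2667 [ 0.36818466 -0.56166594  0.1769181 ]
a [344. 117.] [340. 155.] mid [ 0.742  -0.0137] sep 0.1089 yaw -6.4
c [292. 149.] [290. 199.] mid [0.6351 0.1286] sep 0.1399 yaw -1.9
b [388. 151.] [388. 195.] mid [ 0.6358 -0.141 ] sep 0.1240 yaw -1.2
a [340. 155.] [339. 193.] mid [ 0.6339 -0.0058] sep 0.1080 yaw -1.9
d [469. 182.] [469. 213.] mid [ 0.5672 -0.3678] sep 0.0894 yaw -2.6
a [340. 155.] [339. 193.] mid [ 0.6387 -0.0067] sep 0.1114 yaw -1.9
d [469. 182.] [469. 213.] mid [ 0.5699 -0.38  ] sep 0.0922 yaw -2.6
d [179. 266.] [183. 297.] mid [0.3317 0.4512] sep 0.0906 yaw 8.0
```

View pics/fin.png

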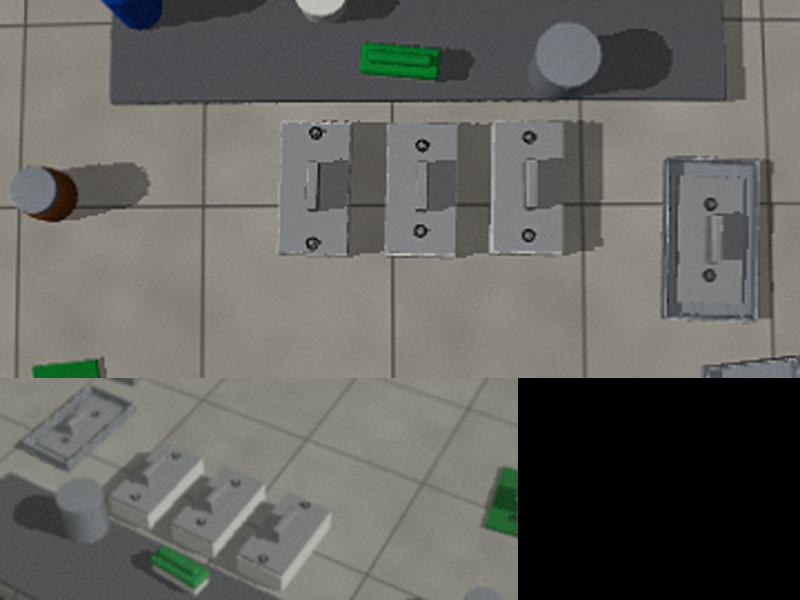

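The final views show three lids flat on the tubs, with hole spacings of 140, 108 and 124 mm when read at home height (0.046 m). Lid_d lies flat in the far tray at (712,240). No soap is left outside, and the jar, tin and brush are in place.

```bash
python3 -c "
from plant import *
print(job_done())"
```

```text
the job is handed in; nothing more can be done
None
```

I handed the job in at about 46 s of the 210 s: the two soaps I found are in tub_c and tub_a, all three tubs are closed with their matching lids (tub_b without soap), lid_d lies rib up in the far tray, and the jar, tin and brush are untouched.

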